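# Refill the treat chest at the children's party

## Robot

A 6-joint arm with a two-finger parallel gripper is mounted at the origin on the work surface. World frame = base frame: x ahead of the robot, y to its left, z up, the work surface at z = 0. Lengths are in m, angles in degrees, forces in N, time in s.
With the tool pointing down it reaches from about 0.3 to 0.85 m from the base axis. Payload 4.2 kg.
Tool frame: the origin (TCP) lies midway between the tips of the shut fingers; the grasp point (between the pads) lies 19 mm behind it; z points along the fingers, y is the line along which they close (so a half turn about z gives the same grasp; the last joint's range is limited). The gripper opens to 91 mm and grips with 3 to 60 N. Pads are 32 mm wide; open, the fingers measure 118 mm over their backs; the gripper's body (76 mm by 178 mm) begins 60 mm behind the grasp point.
Start: joints at [-74.026, 18.312, 89.639, -0, 72.044, -1.146], TCP at [0.169, -0.55, 0.214] pointing down, gripper open.
Joint ranges: [-177.97, 177.97], [-48.28, 115.42], [12.27, 149.76], [-77.06, 257.06], [2.81, 150.46], [-146.56, 146.56]. Speed limits (degrees/s): [147.25, 147.25, 180, 180, 180, 180].

## Interface

Orientations are given as [roll, pitch, yaw] about the fixed x, y, z axes, in that order (R = Rz(yaw) Ry(pitch) Rx(roll)).
In Python, from workcell import arm gives the robot as it stands.
- The arm moves only by the tool carry_out, never from a script. Its arguments are lists of equal length, an entry for each row: "xyz": the shift along the tool's x, y, z in units of 25 mm (1.0 is 25 mm), a list of three; "roll": the turn about the tool's z in units of 6 degrees (1.0 is 6 degrees); "gripper": the closure, from 0 (fully open) to 1 (shut). A call has 1 to 12 rows; each row is the pose to reach, as a shift and turn from the pose commanded when the call began, along the tool's axes at that moment; what a row does not reach only later rows make up. A row lasts 1/12 s, in which the tool goes at most 41.7 mm and 7.16 degrees, less where a joint would pass 70% of its speed; a pose out of reach is approached as far as the arm can. A call with a gripper value outside its range is refused whole. The fingers move at their own pace and stop on an object; the grip force is fixed at half the most. Time passes only in rows, so rows that repeat a pose let the fingers close. It gives the time, the measured TCP pose, the force, the opening and the grip force at its end, in the units of the state.
- arm.observe(): the state, without advancing time (a new reading comes with each control period).
- arm.grab_frame(name): name is "scene" or "top" or "wrist"; returns the picture (400x640x3 uint8, red, green, blue); there is no depth.
- arm.calibration(name): a dict with "fx", "fy", "cx", "cy" (pixels), "rvec" (rotation vector, rad) and "tvec" (3), from world to camera coordinates, as OpenCV has them. Camera axes: x right, y down, z forward; pixel columns grow to the right and rows downward; lengths in m; the calibration is good to about 2 mm. A picture is of the moment at which its call begins: read the wrist's pose just before it. calibration takes no time and is no camera call; for the wrist camera it gives the pose at the moment of the call.
- arm.sign_off(): hands the job in; it is judged then, once.
The state is a dict: "time": time; "q": joint angles; "joint_vel": joint speeds; "joint_torque": joint torques, N m; "eef_pos": TCP position; "ee_rot": TCP orientation; "ft_force": force on the tool from outside, world axes, zero at the start; "torque": the same for the moment, N m; "gripper_width": finger opening in m; "gripper_force": force on a finger pad.
Only numpy, scipy, OpenCV 4.12 (cv2) and the standard library are available. Lean on these libraries where they do the work, as an engineer would, in place of code of your own. Each camera call takes 0.05 s, during which the arm holds its last target. There are 200 camera calls.

## Task

Refill the locked treat chest for the party: take the dowel from its stand, push the spring latch down with it through the small hole in the chest's top so that the drawer springs open, and put the dowel back upright in its stand. Put every toy carrot that lies on the table into the drawer and pour all six candies from the jug into it, then stand the jug upright on the table again and push the drawer shut until the latch holds it. Leave the glass dish, the vase and the plate where they are.

Things in the scene. Friction and masses are not known exactly. Their poses are not given: they have to be found in the camera images.
- chest: The treat chest, a fixed light-wood box 200 mm deep (x), 300 mm wide (y), 100 mm high, with one drawer at the front and a release hole in its top. Origin: centre of its underside; x points into the chest, away from the robot and from the drawer face; y to the left seen from the robot; z up. The points on the chest and drawer have the same axes.
- release_hole (a point): Centre of the round release hole (22 mm wide, dark ring round it) at the upper surface of the chest's 10 mm top panel; 50 mm behind the chest's front edge, 31 mm from its left side, beside the drawer. The latch pad (26 x 26 mm, facing up) waits 28 mm below this point.
- latch (a joint): The spring latch in the chest: how far its pad is pushed down, in m. 0 = up (holding), 0.018 = lowest. It lets the drawer go at about 0.014. Its spring needs about 2 N to start and 4 N at the lowest; it returns by itself.
- drawer (a joint): How far the drawer is out, in m: 0 = shut and held by the latch, 0.15 = fully open. Once let go, its own spring drives it fully open towards the robot in one or two seconds and keeps it open. No handle. To shut it, push its face (with up to 20 N) until the latch snaps in, with the face pressed 2 to 6 mm past shut (stop at -0.006); let go, it springs back to 0.
- drawer_face (a point): Middle of the outer face of the drawer front, 60 mm above the table; moves with the drawer, along -x when it opens. The front is a plain plywood panel 296 mm wide, 12 mm thick, from 6 to 90 mm above the table.
- drawer_floor (a point): Centre of the drawer's inner floor, 14 mm above the table; moves with the drawer. The inside is 160 mm along x and 200 mm along y; side and back walls (10 mm thick) rise 50 mm above this floor, the front 76 mm. Fully open, all of the inside but the last 10 mm lies free in front of the chest.
- stand: Dark wooden block, 75 x 75 x 60 mm, fixed to the table, with one upright round hole 23 mm wide and 50 mm deep in the middle of its top, its rim chamfered 3 mm. Origin: centre of its underside; z up. The hole's floor is 10 mm above the origin.
- dowel: Plain round wooden dowel, 16 mm thick, 170 mm long, about 40 g, upright in the stand at the start with its lower end on the hole's floor. Origin: centre of its lower end; z along the dowel, upwards.
- dowel_tip (a point): Centre of the dowel's lower end (the end that goes into the release hole).
- jug: White candy jug, round and open, 85 mm high, outer radius 32 mm at the foot and 42 mm at the rim, wall 4 mm, about 180 g. A flat upright tab handle on its -x side, 14 mm thick (along y), 18 to 73 mm above the foot, reaches from the wall to 77 mm from the jug's axis. Origin: centre of the foot; z up when it stands.
- jug_mouth (a point): Centre of the jug's rim plane, 85 mm above its foot.
- candy0: Candy ball, yellow, 24 mm across, 12 g, one of six in the jug at the start. Origin: its centre.
- candy1: Candy ball, yellow, 24 mm across, 12 g, one of six in the jug at the start. Origin: its centre.
- candy2: Candy ball, yellow, 24 mm across, 12 g, one of six in the jug at the start. Origin: its centre.
- candy3: Candy ball, yellow, 24 mm across, 12 g, one of six in the jug at the start. Origin: its centre.
- candy4: Candy ball, yellow, 24 mm across, 12 g, one of six in the jug at the start. Origin: its centre.
- candy5: Candy ball, yellow, 24 mm across, 12 g, one of six in the jug at the start. Origin: its centre.
- carrot0: Flat wooden toy carrot, orange with a green top, lying on the table; 1 to 3 of the three are there, all alike. 97 mm long (x from -50 at the green end to +47 mm at the point), 26 mm thick, 50 g. Its widest part, 34 mm, runs from x = -30 to +6 mm; then 22 mm wide to x = 33. Origin: centre of its underside; x towards the point, z up.
- carrot1: Flat wooden toy carrot, orange with a green top, lying on the table; 1 to 3 of the three are there, all alike. 97 mm long (x from -50 at the green end to +47 mm at the point), 26 mm thick, 50 g. Its widest part, 34 mm, runs from x = -30 to +6 mm; then 22 mm wide to x = 33. Origin: centre of its underside; x towards the point, z up.
- carrot2: Flat wooden toy carrot, orange with a green top, lying on the table; 1 to 3 of the three are there, all alike. 97 mm long (x from -50 at the green end to +47 mm at the point), 26 mm thick, 50 g. Its widest part, 34 mm, runs from x = -30 to +6 mm; then 22 mm wide to x = 33. Origin: centre of its underside; x towards the point, z up.
- dish: Bystander: small glass dessert dish, 90 mm wide, 45 mm high. Origin: centre of its underside.
- vase: Bystander: small white vase of flowers, 84 mm wide, about 165 mm high. Origin: centre of its underside.
- plate: Bystander: white side plate, 120 mm wide, 16 mm high. Origin: centre of its underside.
Mind the look-alikes: they are no part of the job. Leave any blue or purple look-alike of the carrot1 alone. What is shaped like the carrot0 but pink is not meant.

How it is judged:
By the outcome, as a careful person would: the job done as asked, in the order asked, and still so for the second after the job is handed in, with the robot touching nothing.
Of carrot0, carrot1, carrot2 only 1 to 3 are there at a start; the rules pass over those that are not, and their reading is None.
At some moment in a run one of carrot0, carrot1, carrot2 may be knocked a few centimetres aside while the robot is not near it.
It also fails if it takes over 210 s, if anything falls off the work surface, if the arm or the gripper's body presses on something with over 40 N, if the wrist force passes 120 N, or if a joint passes its speed limit or range.

## Working session

There is one attempt and no reset: what is moved stays moved. The work goes in short steps, Python scripts to look and compute and a tool call to move; the robot and the scene stay as the last step left them, time stands still between calls to the robot, and variables do not carry over. Pictures are saved under pics/ and viewed, at most 14 in all, crops included, and the job is handed in when it is done.

Besides the shell and the picture viewer there is one more tool, called as name(argument=value, ...), one argument or row to a line, values as JSON. carry_out: Moves the arm, as the interface text tells. Its arguments: {"type":"object","properties":{"xyz":{"type":"array","items":{"type":"array","items":{"type":"number"}}},"roll":{"type":"array","items":{"type":"number"}},"gripper":{"type":"array","items":{"type":"number"}}},"required":["xyz","roll","gripper"]}

```bash
mkdir -p pics; ls
python3 - <<'E'
from workcell import arm
import cv2
s=arm.observe();print(s)
for n in("scene","top"):
    cv2.imwrite(f"pics/{n}0.png",arm.grab_frame(n)[:,:,::-1]);print(n,arm.calibration(n))
print(arm.calibration("wrist"))
E
```

```text
pics
{'time': 0.0, 'q': array([-7.40259115e+01,  1.83502298e+01,  8.97069293e+01, -1.31211878e-03,
        7.20435651e+01, -1.14527294e+00]), 'joint_vel': array([-0.0389301 , -0.03975681, -0.09930594,  0.03842337, -0.02484436,
       -0.06963306]), 'joint_torque': array([ 2.19281195e-03, -4.12462091e+01, -2.31971258e+01,  7.28881918e-02,
        4.57613810e-02, -1.43461580e-04]), 'eef_pos': array([ 0.16911809, -0.5490323 ,  0.21313089]), 'ee_rot': array([-1.79899271e+02, -7.65974002e-04,  1.71197664e+01]), 'ft_force': array([-0.72603118, -0.6363878 ,  0.25523082]), 'torque': array([ 0.0297418 , -0.02307919,  0.01157289]), 'gripper_force': 0.0, 'gripper_width': 0.09119468204124649}
scene {'fx': 379.93722191750004, 'fy': 379.93722191750004, 'cx': 320.3441713745957, 'cy': 195.53385347234598, 'rvec': array([ 1.97244971,  1.2650256 , -0.58395613]), 'tvec': array([-0.24915673, -0.24528845,  1.64729735])}
top {'fx': 374.23325893831765, 'fy': 374.23325893831765, 'cx': 327.3277121247731, 'cy': 198.88207811910544, 'rvec': array([ 2.22145394, -2.20120296,  0.0453954 ]), 'tvec': array([0.004904  , 0.51282542, 1.07620828])}
{'fx': 304.62315989144304, 'fy': 304.62315989144304, 'cx': 317.4260134276147, 'cy': 204.64298714240084, 'rvec': array([-2.36100861,  1.74327765,  0.22018046]), 'tvec': array([-0.57394438, -0.02793762,  0.38949182])}
```

View pics/top0.png

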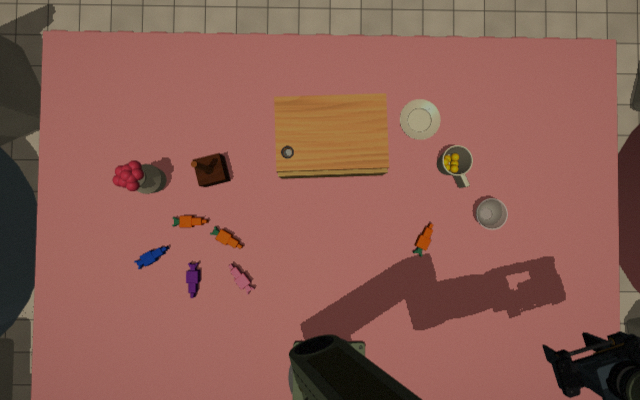

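View pics/scene0.png

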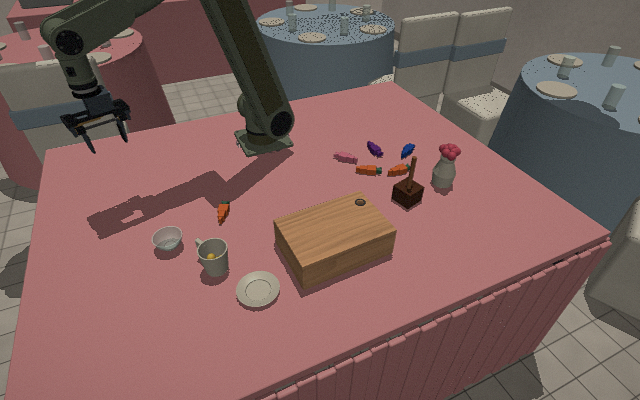

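Top view: hole at (288,152), stand (211,170), jug (457,160) with its handle towards (463,184), and orange carrots at (190,221), (228,238) and (425,238). The pink, blue and purple ones are decoys. The scene view agrees.

```bash
cat > h.py <<'E'
import numpy as np, cv2
from scipy.spatial.transform import Rotation as Rn
from workcell import arm
def cal(n):
    c=arm.calibration(n); R=cv2.Rodrigues(c["rvec"])[0]; return c,R,-R.T@c["tvec"]
def ray(n,u,v,z,c=None):
    c,R,o=c or cal(n); d=R.T@np.array([(u-c["cx"])/c["fx"],(v-c["cy"])/c["fy"],1]); return o+d*(z-o[2])/d[2]
def proj(n,p,c=None):
    c,R,o=c or cal(n); q=R@(np.array(p)-o); return np.array([c["fx"]*q[0]/q[2]+c["cx"],c["fy"]*q[1]/q[2]+c["cy"]])
def blobs(m,amin=30):
    cs,_=cv2.findContours(m.astype(np.uint8),cv2.RETR_EXTERNAL,cv2.CHAIN_APPROX_NONE)
    return [c for c in cs if cv2.contourArea(c)>amin]
def tri(n1,p1,n2,p2):
    A=[];b=[]
    for n,(u,v) in((n1,p1),(n2,p2)):
        c,R,o=cal(n); d=R.T@np.array([(u-c["cx"])/c["fx"],(v-c["cy"])/c["fy"],1]); d/=np.linalg.norm(d); P=np.eye(3)-np.outer(d,d); A.append(P);b.append(P@o)
    return np.linalg.solve(sum(A),sum(b))
def go(x,y,z,yaw=None):
    """units of shift from the present pose to TCP target; yaw (deg) of tool"""
    s=arm.observe(); R=Rn.from_euler("xyz",s["ee_rot"],degrees=True).as_matrix()
    d=R.T@(np.array([x,y,z])-s["eef_pos"])/.025
    r=0 if yaw is None else ((s["ee_rot"][2]-yaw+90)%180-90)/6
    print("pos",s["eef_pos"].round(4),"rot",s["ee_rot"].round(2),"shift",d.round(2),"roll",round(r,2),"q6",s["q"][5].round(1)); return d
def carrots(n="top",z=.026):
    im=arm.grab_frame(n); H=cv2.cvtColor(im,cv2.COLOR_RGB2HSV); 
    o=(H[...,0]>=5)&(H[...,0]<=14)&(H[...,1]>200)&(H[...,2]>120); g=(H[...,0]>35)&(H[...,0]<90)&(H[...,1]>90)
    out=[]
    for c in blobs(o,40):
        (u,v),_,_=cv2.minAreaRect(c); p=ray(n,u,v,z)
        out.append((p.round(4),np.array((u,v)).round(1),cv2.contourArea(c)))
    gs=[ (ray(n,*cv2.minAreaRect(c)[0],z).round(4),cv2.contourArea(c)) for c in blobs(g,5)]
    return im,out,gs
E
python3 - <<'E'
from h import *
im,o,g=carrots(); print("carrots",*o,sep="\n");print("green",*g,sep="\n")
for n,p in(("hole",(288,152)),):print(n,ray("top",*p,.1))
H=cv2.cvtColor(im,cv2.COLOR_RGB2HSV); G=im.max(2)
# hole refine
w=im[138:167,274:303].astype(int); m=(w.max(2)<110); c=max(blobs(m,5),key=cv2.contourArea); (u,v),r=cv2.minEnclosingCircle(c); print("hole",u+274,v+138,r,ray("top",u+274,v+138,.1))
# chest corners
m=(H[...,0]>10)&(H[...,0]<25)&(H[...,1]>80)&(H[...,2]>120); c=max(blobs(m,500),key=cv2.contourArea); r=cv2.minAreaRect(c);print("chest",r,[ray("top",*p,.1).round(3)[:2] for p in cv2.boxPoints(r)])
# stand: dark
m=np.zeros(G.shape,bool); m[150:192,190:234]=(G<90)[150:192,190:234]; c=max(blobs(m,100),key=cv2.contourArea); r=cv2.minAreaRect(c);print("stand",r,ray("top",*r[0],.06))
# jug, plate, dish: low saturation
m=(H[...,1]<70)&(H[...,2]>70); m[:85]=0;m[260:]=0
for c in blobs(m,80): print("white",cv2.minEnclosingCircle(c),cv2.contourArea(c),ray("top",*cv2.minEnclosingCircle(c)[0],.085).round(3))
cv2.imwrite("pics/z1.png",cv2.hconcat([cv2.resize(im[135:210,180:310][:,:,::-1],(400,231),interpolation=2),cv2.resize(im[135:210,400:530][:,:,::-1],(400,231),interpolation=2)]))
E
```

```text
carrots
(array([0.3922, 0.2868, 0.026 ]), array([229.1, 240.4]), 184.0)
(array([ 0.4097, -0.2718,  0.026 ]), array([425.9, 235.8]), 181.0)
(array([0.4459, 0.3981, 0.026 ]), array([190., 221.]), 165.0)
green
(array([ 0.3664, -0.2508,  0.026 ]), 19.5)
(array([0.4183, 0.3256, 0.026 ]), 19.5)
(array([0.4442, 0.4389, 0.026 ]), 23.5)
hole [0.63359179 0.11618551 0.1       ]
hole 287.0714282989502 151.7857141494751 6.32868766784668 [0.6341372 0.1186568 0.1      ]
chest ((331.09197998046875, 134.16925048828125), (79.9524917602539, 112.58827209472656), 88.02507019042969) [array([0.783, 0.157]), array([ 0.797, -0.144]), array([ 0.583, -0.152]), array([0.569, 0.147])]
stand ((211.61767578125, 169.97059631347656), (29.34680938720703, 32.25723648071289), 75.96376037597656) [0.58785478 0.32954271 0.06      ]
white ((491.4289855957031, 213.69920349121094), 15.908434867858887) 738.0 [ 0.475 -0.433  0.085]
white ((25.375404357910156, 175.24110412597656), 17.619918823242188) 317.0 [0.566 0.818 0.085]
white ((458.0, 166.5), 21.07733726501465) 248.0 [ 0.601 -0.343  0.085]
white ((25.5, 143.5), 19.144289016723633) 577.5 [0.651 0.82  0.085]
white ((419.7248229980469, 118.95973205566406), 20.13447380065918) 1179.5 [ 0.73  -0.238  0.085]
white ((625.5, 118.38059997558594), 34.445919036865234) 907.0 [ 0.738 -0.802  0.085]
```

View pics/z1.png

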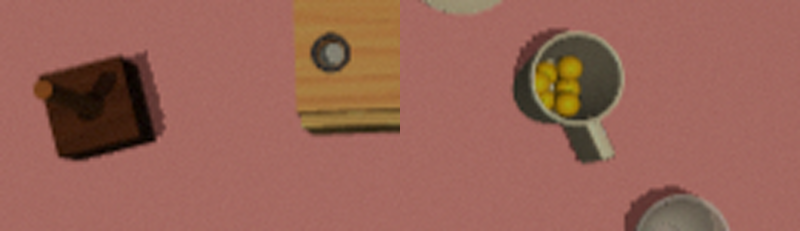

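Run:
```python
from h import *
print("dowel top",ray("top",194,163.6,.18)); print("stand",ray("top",211.6,170,.06)[:2])
s=arm.observe();R=Rn.from_euler("xyz",s["ee_rot"],degrees=True).as_matrix()
c,Rc,o=cal("wrist");print("cam in tool",R.T@(o-s["eef_pos"]),"axes",(R.T@Rc.T).round(3))
go(.58,.33,.29,0)
print("jug rim", [ray("top",400+u/3.077,135+v/3.077,.085).round(3) for u,v in((577,77),)], "handle end",ray("top",400+600/3.077,135+155/3.077,.07))
```

```text
dowel top [0.59038788 0.33665358 0.18      ]
stand [0.58777309 0.32958974]
cam in tool [ 6.85545680e-02 -5.85982636e-05 -1.69993247e-01] axes [[-0.    -0.969 -0.246]
 [ 1.    -0.    -0.001]
 [ 0.    -0.246  0.969]]
pos [ 0.1692 -0.5492  0.2133] rot [-179.92   -0.     17.12] shift [ 26.06 -28.77  -3.03] roll 2.85 q6 -1.1
jug rim [array([ 0.623, -0.696,  0.085])] handle end [ 0.55495959 -0.7266786   0.07      ]
```

carry_out(
  xyz=[
    [13,-14.4,-3],
    [13,-14.4,-3],
    [13,-14.4,-3],
    [13,-14.4,-3],
    [13,-14.4,-3],
    [13,-14.4,-3],
    [13,-14.4,-3],
    [13,-14.4,-3],
    [13,-14.4,-3],
    [13,-14.4,-3],
    [13,-14.4,-3],
    [13,-14.4,-3],
  ],
  roll=[0,0,0,0,0,0,0,0,0,0,0,0],
  gripper=[0,0,0,0,0,0,0,0,0,0,0,0],
)

```text
time: 1.15
eef_pos: [0.3744, -0.1072, 0.2895]
ee_rot: [-180.0, -0.1, 17.2]
ft_force: [0.7, 0.4, 0.2]
gripper_width: 0.0913
gripper_force: 0.0
```

carry_out(
  xyz=[
    [13,-14.4,0],
    [13,-14.4,0],
    [13,-14.4,0],
    [13,-14.4,0],
    [13,-14.4,0],
    [13,-14.4,0],
    [13,-14.4,0],
    [13,-14.4,0],
    [13,-14.4,0],
    [13,-14.4,0],
    [13,-14.4,0],
    [13,-14.4,0],
  ],
  roll=[2.85,2.85,2.85,2.85,2.85,2.85,2.85,2.85,2.85,2.85,2.85,2.85],
  gripper=[0,0,0,0,0,0,0,0,0,0,0,0],
)

```text
time: 2.15
eef_pos: [0.5774, 0.3289, 0.2884]
ee_rot: [180.0, 0.0, 0.0]
ft_force: [-0.3, -0.7, -0.8]
gripper_width: 0.0912
gripper_force: 0.0
```

Run:
```python
from h import *
go(.59,.333,.26,0)
im=arm.grab_frame("wrist"); cv2.imwrite("pics/w1.png",im[:,:,::-1])
for p in([.588,.33,.06],[.59,.335,.18]): print(proj("wrist",p))
```

```text
pos [0.5774 0.3289 0.2884] rot [1.7996e+02 4.0000e-02 4.0000e-02] shift [ 0.51 -0.16  1.13] roll 0.01 q6 118.6
[323.26409202 175.24082314]
[319.55424653 192.78037342]
```

View pics/w1.png

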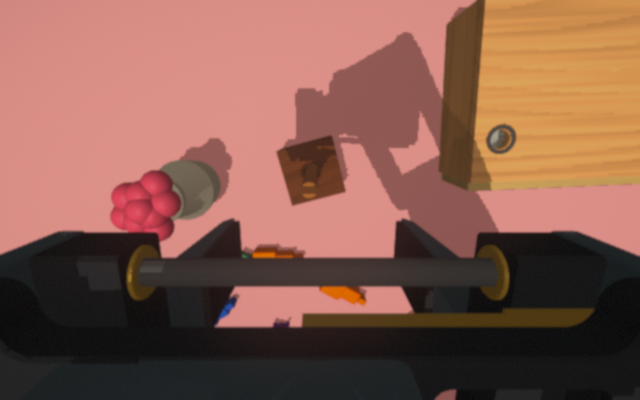

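Run:
```python
from h import *
print("stand",ray("wrist",311,170,.06),"dowel top",ray("wrist",309,189,.18),"hole",ray("wrist",501,138,.1))
print("tri dowel",tri("top",(194,163.6),"wrist",(309,189)),"tri hole",tri("top",(287.1,151.8),"wrist",(501,138)))
# scene check
im=arm.grab_frame("scene")
print("scene proj dowel top",proj("scene",[.59,.337,.18]),proj("scene",[.59,.349,.18]),"hole",proj("scene",[.634,.1187,.1]))
cv2.imwrite("pics/s1.png",cv2.resize(im[140:220,330:430],(800,600),interpolation=2)[:,:,::-1])
```

```text
stand [0.59479262 0.34604254 0.06      ] dowel top [0.59350695 0.34475534 0.18      ] hole [0.63785564 0.12872229 0.1       ]
tri dowel [0.59131148 0.3440612  0.1625409 ] tri hole [0.63694566 0.11997082 0.08468151]
scene proj dowel top [414.29589913 156.39029195] [417.3573473  155.52303658] hole [360.27538762 201.5334898 ]
```

View pics/s1.png

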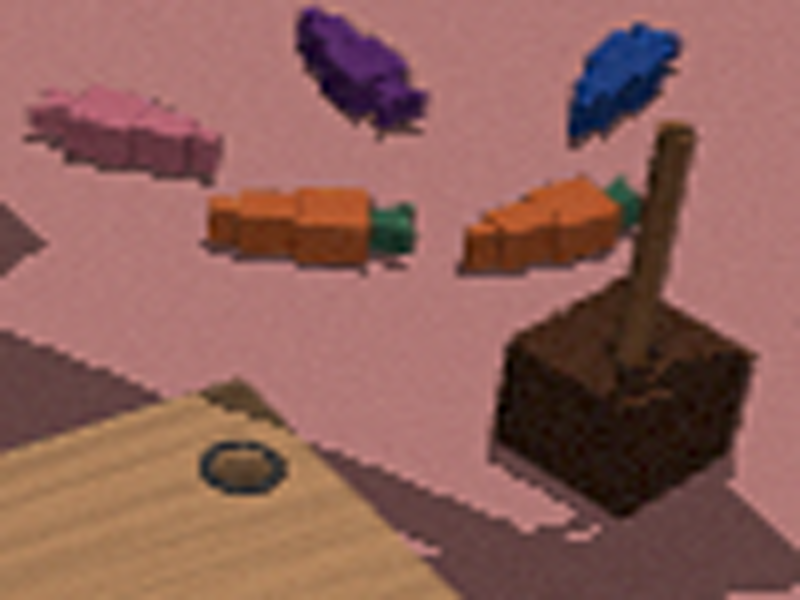

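Run:
```python
from h import *
s=arm.observe();print(s["eef_pos"],s["ee_rot"],s["joint_vel"].round(2))
im=arm.grab_frame("wrist"); H=cv2.cvtColor(im,cv2.COLOR_RGB2HSV)
w=im[100:180,460:540].astype(int); m=(w.max(2)<110)&True
for c in blobs(m,50): (u,v),r=cv2.minEnclosingCircle(c); print("hole?",u+460,v+100,r,ray("wrist",u+460,v+100,.1))
cv2.imwrite("pics/w2.png",cv2.resize(im[100:220,220:540],(800,300),interpolation=2)[:,:,::-1])
```

```text
[0.57835979 0.33220337 0.28556185] [-1.79953213e+02  1.27612886e-01  2.78450944e-01] [-2.87 -3.79  4.97 -2.99  2.55 -1.51]
hole? 506.0 140.5 14.840922355651855 [0.63141138 0.11324144 0.1       ]
hole? 470.0 139.5 40.74626541137695 [0.63240407 0.15466171 0.1       ]
```

View pics/w2.png

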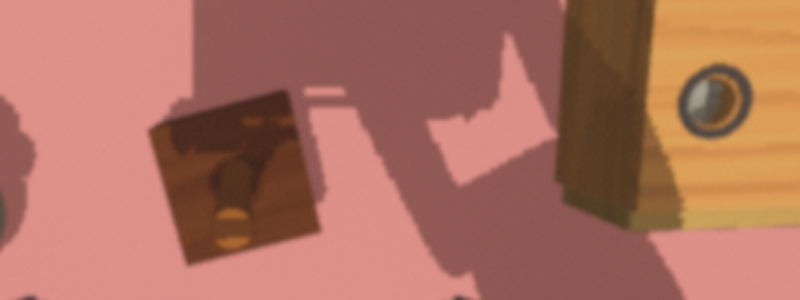

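carry_out(
  xyz=[
    [0.4,-0.1,0.3],
    [0.4,-0.1,0.3],
    [0.4,-0.1,0.3],
    [0.4,-0.1,0.3],
    [0.4,-0.1,0.3],
    [0.4,-0.1,0.3],
  ],
  roll=[0,0,0,0,0,0],
  gripper=[0,0,0,0,0,0],
)

```text
time: 2.8
eef_pos: [0.5871, 0.3288, 0.2822]
ee_rot: [-180.0, -0.0, -0.0]
ft_force: [-0.3, 0.5, -0.1]
gripper_width: 0.0914
gripper_force: 0.0
```

Run:
```python
from h import *
s=arm.observe();print(s["eef_pos"],s["ee_rot"],s["joint_vel"].round(2))
C=cal("wrist"); im=arm.grab_frame("wrist"); H=cv2.cvtColor(im,cv2.COLOR_RGB2HSV)
p=proj("wrist",[.634,.1187,.1],C).astype(int); x0,y0=p-35; w=im[y0:y0+70,x0:x0+70].astype(int)
for c in blobs(w.max(2)<110,50): (u,v),r=cv2.minEnclosingCircle(c); print("hole?",u+x0,v+y0,r,ray("wrist",u+x0,v+y0,.1,C))
m=np.zeros(H.shape[:2],bool);m[120:215,270:370]=((H[...,2]<130)|(H[...,1]>180))[120:215,270:370]&(im[...,2]<70)[120:215,270:370]
c=max(blobs(m,200),key=cv2.contourArea);r=cv2.minAreaRect(c);print("stand",r,ray("wrist",*r[0],.06,C))
m=(H[...,0]>8)&(H[...,0]<22)&(H[...,2]>115)&(H[...,1]>120);m[:150]=0;m[220:]=0;m[:,:280]=0;m[:,345:]=0
for c in blobs(m,20): (u,v),r=cv2.minEnclosingCircle(c); print("dowel?",u,v,r,ray("wrist",u,v,.18,C))
```

```text
[0.5870597  0.32877036 0.28218738] [-1.79977702e+02 -4.83688725e-02 -2.43636829e-02] [ 0.21  0.17 -0.08 -0.   -0.12  0.03]
hole? 502.5714302062988 147.42856979370117 15.017094612121582 [0.63338941 0.11813575 0.1       ]
hole? 471.5 145.5 34.79233932495117 [0.63557225 0.15376023 0.1       ]
stand ((311.29254150390625, 177.22201538085938), (59.06916046142578, 57.5231819152832), 75.0685806274414) [0.59295073 0.33689836 0.06      ]
dowel? 308.5 202.0 9.013978004455566 [0.58908568 0.33708155 0.18      ]
```

carry_out(
  xyz=[
    [0.08,-0.31,1],
    [0.08,-0.31,2.5],
    [0.08,-0.31,4],
    [0.08,-0.31,5.5],
    [0.08,-0.31,6.3],
    [0.08,-0.31,6.3],
    [0.08,-0.31,6.3],
    [0.08,-0.31,6.3],
    [0.08,-0.31,6.3],
    [0.08,-0.31,6.3],
    [0.08,-0.31,6.3],
    [0.08,-0.31,6.3],
  ],
  roll=[0,0,0,0,0,0,0,0,0,0,0,0],
  gripper=[0,0,0,0,0,0.85,0.85,0.85,0.85,0.85,0.85,0.85],
)

```text
time: 3.85
eef_pos: [0.5895, 0.3374, 0.1251]
ee_rot: [-180.0, -0.1, 0.0]
ft_force: [0.8, -0.2, 0.2]
gripper_width: 0.0474
gripper_force: 0.0
```

carry_out(
  xyz=[
    [0,0,0],
    [0,0,0],
    [0,0,0],
    [0,0,0],
    [0,0,0],
    [0,0,0],
    [0,0,-1],
    [0,0,-2.5],
    [0,0,-4],
    [0,0,-5.2],
    [0,0,-5.2],
    [0,0,-5.2],
  ],
  roll=[0,0,0,0,0,0,0,0,0,0,0,0],
  gripper=[1,1,1,1,1,1,1,1,1,1,1,1],
)

```text
time: 4.85
eef_pos: [0.5899, 0.3376, 0.2563]
ee_rot: [-179.9, -0.2, 0.0]
ft_force: [-1.1, -0.3, -1.4]
gripper_width: 0.0151
gripper_force: 30.0
```

Run:
```python
from h import *
go(.6335,.1185,.24)
s=arm.observe();p=s["eef_pos"]; print(s["gripper_width"],s["gripper_force"])
im=arm.grab_frame("scene");
for z in(-.115,.055): print(proj("scene",p+[0,0,z]))
cv2.imwrite("pics/s2.png",cv2.resize(im[100:220,360:460],(500,600),interpolation=2)[:,:,::-1])
```

```text
pos [0.5899 0.3376 0.2563] rot [-1.7987e+02 -2.4000e-01  2.0000e-02] shift [1.74 8.77 0.64] roll 0 q6 118.8
0.015141099109120535 29.999878406524658
[412.52478212 166.0663571 ]
[421.51116817 120.18894999]
```

View pics/s2.png

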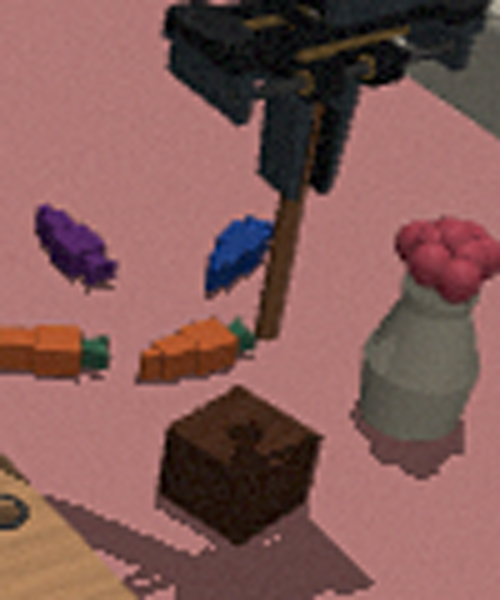

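carry_out(
  xyz=[
    [0.3,1.5,0],
    [0.6,3,0],
    [0.9,4.5,0],
    [1.2,6,0],
    [1.5,7.5,0],
    [1.74,8.77,0],
    [1.74,8.77,0],
    [1.74,8.77,0.2],
    [1.74,8.77,0.4],
    [1.74,8.77,0.4],
    [1.74,8.77,0.4],
    [1.74,8.77,0.4],
  ],
  roll=[0,0,0,0,0,0,0,0,0,0,0,0],
  gripper=[1,1,1,1,1,1,1,1,1,1,1,1],
)

```text
time: 5.9
eef_pos: [0.6324, 0.1192, 0.2435]
ee_rot: [180.0, 0.0, 0.1]
ft_force: [-0.0, -0.7, -1.1]
gripper_width: 0.0155
gripper_force: 30.0
```

Run:
```python
from h import *
go(.6335,.1185,.17)
p=arm.observe()["eef_pos"]; C=cal("wrist")
im=arm.grab_frame("wrist"); sc=arm.grab_frame("scene")
t=p-[0,0,.115]; print("tip pred",proj("wrist",t,C),proj("scene",t),"hole pred",proj("wrist",[.6335,.1185,.1],C),proj("scene",[.6335,.1185,.1]))
u,v=proj("wrist",t,C).astype(int); print(u,v)
a=cv2.resize(im[v-60:v+60,u-60:u+60],(400,400),interpolation=2)
u,v=proj("scene",t).astype(int); print(u,v)
b=cv2.resize(sc[v-25:v+25,u-25:u+25],(400,400),interpolation=2)
cv2.imwrite("pics/d1.png",cv2.hconcat([a,b])[:,:,::-1])
```

```text
pos [0.6324 0.1192 0.2435] rot [1.8e+02 4.0e-02 1.2e-01] shift [0.05 0.03 2.94] roll 0 q6 99.5
tip pred [317.48603232 200.7225378 ] [360.80378168 194.1701302 ] hole pred [318.11746268 193.33457786] [360.1401959  201.45492418]
317 200
360 194
```

View pics/d1.png

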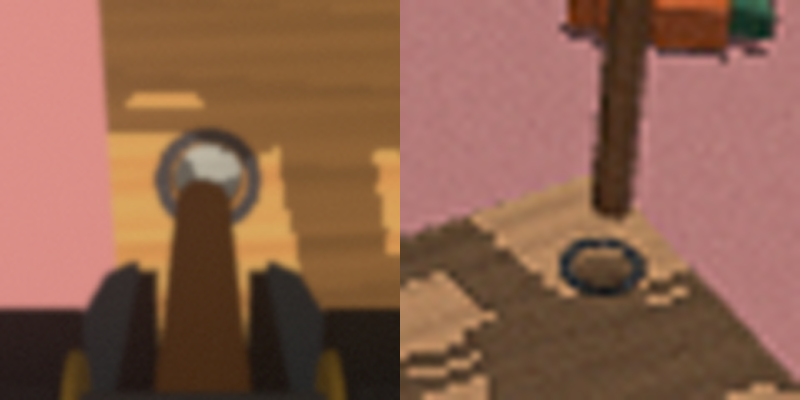

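carry_out(
  xyz=[
    [0.05,0.03,0.4],
    [0.05,0.03,0.8],
    [0.05,0.03,1.2],
    [0.05,0.03,1.5],
    [0.05,0.03,1.8],
    [0.05,0.03,2.1],
    [0.05,0.03,2.3],
    [0.05,0.03,2.5],
    [0.05,0.03,2.7],
    [0.05,0.03,2.85],
    [0.05,0.03,2.95],
    [0.05,0.03,2.95],
  ],
  roll=[0,0,0,0,0,0,0,0,0,0,0,0],
  gripper=[1,1,1,1,1,1,1,1,1,1,1,1],
)

```text
time: 7.0
eef_pos: [0.6341, 0.1172, 0.1698]
ee_rot: [180.0, -0.0, 0.0]
ft_force: [-0.8, 0.2, 2.4]
gripper_width: 0.0151
gripper_force: 30.0
```

carry_out(
  xyz=[
    [0,0,0],
    [0,0,0],
    [0,0,0.03],
    [0,0,0.03],
    [0,0,0.03],
    [0,0,0.03],
  ],
  roll=[0,0,0,0,0,0],
  gripper=[1,1,1,1,1,1],
)

```text
time: 7.5
eef_pos: [0.6341, 0.1172, 0.1696]
ee_rot: [180.0, -0.0, 0.0]
ft_force: [-0.3, -0.0, 2.3]
gripper_width: 0.0158
gripper_force: 30.0
```

Run:
```python
from h import *
print(arm.observe()["ft_force"]); go(.6335,.1185,.17)
im=arm.grab_frame("scene"); cv2.imwrite("pics/s3.png",im[:,:,::-1]); t=arm.grab_frame("top"); cv2.imwrite("pics/t3.png",t[:,:,::-1])
a=cv2.imread("pics/top0.png")[:,:,::-1]; d=np.abs(a.astype(int)-t).max(2)>40; print([(cv2.boundingRect(c)) for c in blobs(d,60)])
```

```text
[-0.32426998 -0.04602475  2.31728367]
pos [0.6341 0.1172 0.1696] rot [ 1.8e+02 -2.0e-02  2.0e-02] shift [-0.02 -0.05 -0.02] roll 0 q6 99.4
[(348, 384, 14, 16), (320, 378, 21, 22), (363, 347, 60, 53), (542, 331, 98, 69), (155, 79, 411, 321)]
```

carry_out(
  xyz=[
    [0,0,0.08],
    [0,0,0.16],
    [0,0,0.24],
    [0,0,0.24],
  ],
  roll=[0,0,0,0],
  gripper=[1,1,1,1],
)

```text
time: 7.93
eef_pos: [0.6348, 0.1174, 0.1671]
ee_rot: [-180.0, -0.2, 0.0]
ft_force: [-3.5, -0.6, 16.4]
gripper_width: 0.0155
gripper_force: 30.0
```

Run:
```python
from h import *
print(arm.observe()["ft_force"],arm.observe()["eef_pos"])
t=arm.grab_frame("top"); H=cv2.cvtColor(t,cv2.COLOR_RGB2HSV)
c=lambda x,y,z:tuple(proj("top",[x,y,z]).astype(int))
for x in(.60,.57,.55,.5,.46,.43,.42,.41,.4): u,v=c(x,-.08,.06);print(x,(u,v),H[v,u],end=" ")
```

```text
[-3.50161137 -0.58762908 16.42697477] [0.63479835 0.11735332 0.16711484]
0.6 (np.int64(360), np.int64(167)) [ 15 161 179] 0.57 (np.int64(360), np.int64(177)) [ 19 147 179] 0.55 (np.int64(360), np.int64(185)) [ 19 148 165] 0.5 (np.int64(359), np.int64(203)) [ 19 151 155] 0.46 (np.int64(359), np.int64(217)) [ 19 144 177] 0.43 (np.int64(359), np.int64(228)) [ 19 146  89] 0.42 (np.int64(359), np.int64(232)) [  3 116 108] 0.41 (np.int64(359), np.int64(235)) [  4 122 107] 0.4 (np.int64(359), np.int64(239)) [  2 119 107]
```

carry_out(
  xyz=[
    [0,0,-1],
    [0,0,-2],
    [0,0,-3],
    [0,0,-3.7],
    [-0.4,-2,-3.7],
    [-0.8,-4,-3.7],
    [-1.2,-6,-3.7],
    [-1.6,-7.5,-3.7],
    [-1.8,-8.75,-3.7],
    [-1.8,-8.75,-3.7],
    [-1.8,-8.75,-3.7],
    [-1.8,-8.75,-3.7],
  ],
  roll=[0,0,0,0,0,0,0,0,0,0,0,0],
  gripper=[1,1,1,1,1,1,1,1,1,1,1,1],
)

```text
time: 8.98
eef_pos: [0.5886, 0.3363, 0.2548]
ee_rot: [179.9, 0.1, 0.1]
ft_force: [0.7, 0.0, -0.4]
gripper_width: 0.0152
gripper_force: 30.0
```

Run:
```python
from h import *
go(.5897,.3367,.126)
```

```text
pos [0.5886 0.3363 0.2548] rot [1.799e+02 5.000e-02 1.200e-01] shift [ 0.05 -0.03  5.15] roll 0 q6 118.7
```

carry_out(
  xyz=[
    [0.05,-0.02,1],
    [0.05,-0.02,2],
    [0.05,-0.02,2.6],
    [0.05,-0.02,3],
    [0.05,-0.02,3.4],
    [0.05,-0.02,3.8],
    [0.05,-0.02,4.2],
    [0.05,-0.02,4.6],
    [0.05,-0.02,4.9],
    [0.05,-0.02,5.05],
    [0.05,-0.02,5.05],
    [0.05,-0.02,5.05],
  ],
  roll=[0,0,0,0,0,0,0,0,0,0,0,0],
  gripper=[1,1,1,1,1,1,1,1,1,1,1,1],
)

```text
time: 9.98
eef_pos: [0.5903, 0.3366, 0.1298]
ee_rot: [-180.0, -0.0, 0.0]
ft_force: [0.2, -0.3, 0.3]
gripper_width: 0.0155
gripper_force: 30.0
```

carry_out(
  xyz=[
    [0,0,0.15],
    [0,0,0.15],
    [0,0,0.15],
    [0,0,0.15],
    [0,0,0.15],
    [0,0,0.15],
    [0,0,0],
    [0,0,-1.5],
    [0,0,-3],
    [0,0,-4.5],
    [0,0,-5.8],
    [0,0,-5.8],
  ],
  roll=[0,0,0,0,0,0,0,0,0,0,0,0],
  gripper=[1,1,0.3,0.3,0.3,0.3,0.3,0.3,0.3,0.3,0.3,0],
)

```text
time: 10.98
eef_pos: [0.5928, 0.3379, 0.2839]
ee_rot: [-179.6, -0.8, 0.0]
ft_force: [-0.1, -0.4, 0.3]
gripper_width: 0.0681
gripper_force: 0.0
```

```bash
cat >> h.py <<'E'
def carrot_list(n="top"):
    im,o,g=carrots(n)
    for p,uv,a in o:
        q=min(g,key=lambda t:np.linalg.norm(t[0]-p))[0] if g else p; d=(p-q)[:2]; d/=np.linalg.norm(d)+1e-9
        print("carrot",p[:2],"green",q[:2],"dist",np.linalg.norm(p-q).round(3),"yaw",np.degrees(np.arctan2(d[1],d[0])).round(1),uv,a)
    return im
E
python3 - <<'E'
from h import *
im=carrot_list(); s=arm.grab_frame("scene")
cv2.imwrite("pics/c3.png",cv2.hconcat([cv2.resize(im[80:300,120:520],(800,440)),])[:,:,::-1])
b=s[140:220,330:430];print(proj("scene",[.59,.337,.18]))
H=cv2.cvtColor(s,cv2.COLOR_RGB2HSV);print([H[int(v),int(u)].tolist() for u,v in(proj("scene",[.59,.337,z]) for z in(.07,.1,.13,.16,.175,.19))])
go(.4,.29,.12)
E
```

```text
carrot [0.3927 0.2859] green [0.4183 0.3256] dist 0.047 yaw -122.8 [229.4 240.2] 190.0
carrot [ 0.4094 -0.2714] green [ 0.3664 -0.2508] dist 0.048 yaw -25.6 [425.8 235.9] 184.0
carrot [0.446  0.3952] green [0.4183 0.3256] dist 0.075 yaw 68.3 [191. 221.] 140.0
[414.29589913 156.39029195]
[[13, 163, 78], [13, 148, 74], [12, 167, 64], [11, 153, 70], [13, 155, 120], [1, 86, 174]]
pos [0.5907 0.3367 0.277 ] rot [-1.7988e+02 -2.2000e-01  2.0000e-02] shift [-7.65  1.88  6.25] roll 0 q6 118.7
```

View pics/c3.png

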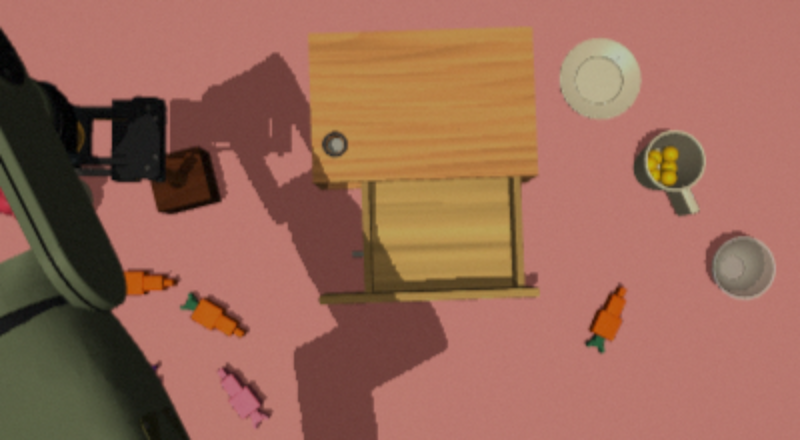

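carry_out(
  xyz=[
    [-1.5,0.3,0],
    [-3,0.6,0],
    [-4.5,0.9,0],
    [-6,1.2,1],
    [-7.53,1.43,2.5],
    [-7.53,1.43,4],
    [-7.53,1.43,5.5],
    [-7.53,1.43,6.3],
    [-7.53,1.43,6.3],
    [-7.53,1.43,6.3],
    [-7.53,1.43,6.3],
    [-7.53,1.43,6.3],
  ],
  roll=[-1,-2,-3,-4,-5,-6,-7,-8,-9,-9.5,-9.5,-9.5],
  gripper=[0,0,0,0,0,0,0,0,0,0,0,0],
)

```text
time: 12.08
eef_pos: [0.4012, 0.3001, 0.1161]
ee_rot: [-180.0, 0.1, 56.9]
ft_force: [0.1, 0.3, -0.7]
gripper_width: 0.0909
gripper_force: 0.0
```

```bash
cat >> h.py <<'E'
def wcar():
    "orange blobs in the wrist view (top face z=.026) with green ends"
    C=cal("wrist"); im=arm.grab_frame("wrist"); H=cv2.cvtColor(im,cv2.COLOR_RGB2HSV)
    o=(H[...,0]>=5)&(H[...,0]<=14)&(H[...,1]>190)&(H[...,2]>90); g=(H[...,0]>35)&(H[...,0]<90)&(H[...,1]>90)
    f=lambda m,a:[(ray("wrist",*np.mean(c[:,0],0),.02,C)[:2].round(4),cv2.boundingRect(c),cv2.contourArea(c)) for c in blobs(m,a)]
    print("O",*f(o,200),sep="\n");print("G",*f(g,60),sep="\n")
    return im
E
python3 - <<'E'
from h import *
im=wcar(); go(.4025,.301,.007,57)
print([ray("top",u,v,z).round(3)[:2] for u,v,z in((305,225,.014),(377,225,.014),(310,172,.014),(372,172,.014))])
E
```

```text
O
(array([0.3946, 0.2921]), (297, 181, 38, 77), 1988.0)
(array([0.4449, 0.3952]), (260, 35, 72, 95), 2908.0)
(array([0.5958, 0.3438]), (473, 0, 57, 65), 644.5)
G
(array([0.4439, 0.4407]), (249, 16, 30, 32), 370.0)
pos [0.4014 0.3002 0.1165] rot [-1.7997e+02  8.0000e-02  5.6940e+01] shift [0.05 0.02 4.38] roll -0.01 q6 68.5
[array([0.437, 0.073]), array([ 0.439, -0.134]), array([0.59, 0.06]), array([ 0.591, -0.119])]
```

carry_out(
  xyz=[
    [0.05,0.02,1.5],
    [0.05,0.02,3],
    [0.05,0.02,4],
    [0.05,0.02,4.35],
    [0.05,0.02,4.35],
    [0.05,0.02,4.35],
    [0.05,0.02,4.35],
    [0.05,0.02,4.35],
    [0.05,0.02,4.35],
    [0.05,0.02,4.35],
    [0.05,0.02,4.35],
    [0.05,0.02,4.35],
  ],
  roll=[0,0,0,0,0,0,0,0,0,0,0,0],
  gripper=[0,0,0,0,1,1,1,1,1,1,1,1],
)

```text
time: 13.13
eef_pos: [0.4031, 0.3014, 0.0088]
ee_rot: [180.0, -0.0, 57.0]
ft_force: [0.5, 0.6, 0.2]
gripper_width: 0.0408
gripper_force: 0.0
```

carry_out(
  xyz=[
    [0,0,0],
    [0,0,-1.5],
    [0,0,-3],
    [0,0,-4.5],
    [0,0,-5.2],
    [0,0,-5.2],
  ],
  roll=[0,0,0,0,0,0],
  gripper=[1,1,1,1,1,1],
)

```text
time: 13.63
eef_pos: [0.4054, 0.3031, 0.1429]
ee_rot: [179.8, -0.5, 57.0]
ft_force: [-0.2, 0.6, -0.9]
gripper_width: 0.0338
gripper_force: 30.0
```

Run:
```python
from h import *
s=arm.observe();print(s["gripper_width"],s["gripper_force"]);go(.52,.02,.14,3)
```

```text
0.033796907866266615 29.974615573883057
pos [0.4054 0.3031 0.1429] rot [179.79  -0.52  57.02] shift [-7.01 10.01  0.09] roll 9.0 q6 68.5
```

carry_out(
  xyz=[
    [-1,1.4,0],
    [-2,2.8,0],
    [-3,4.2,0],
    [-4,5.7,0],
    [-5,7.1,0],
    [-6,8.5,0],
    [-7.1,10.1,0],
    [-7.1,10.1,0],
    [-7.1,10.1,1.3],
    [-7.1,10.1,2.6],
    [-7.1,10.1,3.9],
    [-7.1,10.1,3.9],
  ],
  roll=[1.1,2.2,3.3,4.4,5.5,6.6,7.7,8.8,9,9,9,9],
  gripper=[1,1,1,1,1,1,1,1,1,1,1,1],
)

```text
time: 14.63
eef_pos: [0.5123, 0.0146, 0.0346]
ee_rot: [-180.0, 0.9, 3.0]
ft_force: [-1.5, -1.0, -0.4]
gripper_width: 0.0341
gripper_force: 30.0
```

carry_out(
  xyz=[
    [0,0,0],
    [0,0,0],
    [0,0,0],
    [0,0,0],
    [0,0,-1.5],
    [0,0,-3],
    [0,0,-4],
    [0,0,-4],
  ],
  roll=[0,0,0,0,0,0,0,0],
  gripper=[0.5,0.5,0.5,0.5,0.5,0.5,0,0],
)

```text
time: 15.3
eef_pos: [0.5225, 0.0152, 0.1481]
ee_rot: [180.0, -0.8, 3.0]
ft_force: [0.3, -0.2, 0.2]
gripper_width: 0.0564
gripper_force: 0.0
```

Run:
```python
from h import *
carrot_list(); go(.4455,.414,.12,-87.6)
```

```text
carrot [ 0.4097 -0.2718] green [ 0.3664 -0.2508] dist 0.048 yaw -25.9 [425.9 235.8] 181.0
carrot [0.4459 0.3995] green [0.4442 0.4389] dist 0.039 yaw -87.5 [189.5 221. ] 166.0
pos [0.5208 0.0152 0.1453] rot [179.97  -0.56   3.03] shift [ -2.17 -16.09   0.98] roll -14.89 q6 87.4
```

carry_out(
  xyz=[
    [-0.2,-1.5,0],
    [-0.4,-3,0],
    [-0.6,-4.5,0],
    [-0.8,-6,0],
    [-1,-7.5,0],
    [-1.2,-9,0],
    [-1.5,-10.5,0],
    [-1.7,-12,0],
    [-1.9,-13.5,0],
    [-2.1,-15,0],
    [-2.2,-16,0],
    [-2.2,-16,1],
  ],
  roll=[-1.15,-2.3,-3.45,-4.6,-5.75,-6.9,-8.05,-9.2,-10.35,-11.5,-12.65,-13.8],
  gripper=[0,0,0,0,0,0,0,0,0,0,0,0],
)

```text
time: 16.35
eef_pos: [0.4434, 0.4188, 0.1195]
ee_rot: [179.6, -0.6, 86.4]
ft_force: [1.6, -0.3, -0.4]
gripper_width: 0.0909
gripper_force: 0.0
```

carry_out(
  xyz=[
    [0,0,0],
    [0,0,0],
    [0,0,0],
    [0,0,0],
  ],
  roll=[-1.1,-1.1,-1.1,-1.1],
  gripper=[0,0,0,0],
)

```text
time: 16.68
eef_pos: [0.4425, 0.4115, 0.1163]
ee_rot: [180.0, -0.0, 92.3]
ft_force: [0.4, -0.2, 0.3]
gripper_width: 0.0911
gripper_force: 0.0
```

Run:
```python
from h import *
wcar(); go(.4451,.412,.008,92.5)
```

```text
O
(array([0.4445, 0.4004]), (302, 186, 37, 72), 1949.5)
G
pos [0.4426 0.4115 0.1165] rot [ 1.7994e+02 -4.0000e-02  9.2280e+01] shift [0.01 0.1  4.34] roll -0.04 q6 39.6
```

carry_out(
  xyz=[
    [0.03,0.06,1.5],
    [0.03,0.06,3],
    [0.03,0.06,4],
    [0.03,0.06,4.32],
    [0.03,0.06,4.32],
    [0.03,0.06,4.32],
    [0.03,0.06,4.32],
    [0.03,0.06,4.32],
    [0.03,0.06,4.32],
    [0.03,0.06,4.32],
    [0.03,0.06,4.32],
    [0.03,0.06,4.32],
  ],
  roll=[0,0,0,0,0,0,0,0,0,0,0,0],
  gripper=[0,0,0,0,1,1,1,1,1,1,1,1],
)

```text
time: 17.73
eef_pos: [0.4437, 0.4125, 0.0083]
ee_rot: [180.0, -0.0, 92.4]
ft_force: [0.9, 0.8, -0.2]
gripper_width: 0.0405
gripper_force: 0.0
```

carry_out(
  xyz=[
    [0,0,0],
    [0,0,0],
    [0,0,-1.5],
    [0,0,-3],
    [0,0,-4.5],
    [0,0,-5.5],
    [0,0,-5.5],
  ],
  roll=[0,0,0,0,0,0,0],
  gripper=[1,1,1,1,1,1,1],
)

```text
time: 18.32
eef_pos: [0.4463, 0.4148, 0.1518]
ee_rot: [179.5, -0.4, 92.4]
ft_force: [0.7, 0.2, -0.1]
gripper_width: 0.0339
gripper_force: 30.0
```

Run:
```python
from h import *
s=arm.observe();print(s["gripper_width"],s["gripper_force"]);go(.52,-.025,.145,3)
```

```text
0.033853542122212754 29.99974876642227
pos [0.4463 0.4148 0.1518] rot [179.46  -0.44  92.42] shift [-17.7    2.2    0.16] roll 14.9 q6 39.4
```

carry_out(
  xyz=[
    [-1.5,0.2,0],
    [-3,0.4,0],
    [-4.5,0.6,0],
    [-6,0.8,0],
    [-7.5,1,0],
    [-9,1.2,0],
    [-10.5,1.4,0],
    [-12,1.6,0],
    [-13.5,1.8,0],
    [-15,2,0],
    [-16.5,2.2,0],
    [-17.7,2.3,0],
  ],
  roll=[1.15,2.3,3.45,4.6,5.75,6.9,8.05,9.2,10.35,11.5,12.65,13.8],
  gripper=[1,1,1,1,1,1,1,1,1,1,1,1],
)

```text
time: 19.32
eef_pos: [0.5195, -0.0299, 0.1445]
ee_rot: [180.0, 0.1, 9.2]
ft_force: [0.8, 0.5, -0.7]
gripper_width: 0.0339
gripper_force: 30.0
```

carry_out(
  xyz=[
    [0,0,0],
    [0,0,1.3],
    [0,0,2.6],
    [0,0,3.9],
    [0,0,3.9],
    [0,0,3.9],
    [0,0,3.9],
    [0,0,3.9],
    [0,0,2],
    [0,0,0.5],
    [0,0,0],
    [0,0,0],
  ],
  roll=[1.1,1.1,1.1,1.1,1.1,1.1,1.1,1.1,1.1,1.1,1.1,1.1],
  gripper=[1,1,1,1,1,0.5,0.5,0.5,0.5,0.5,0,0],
)

```text
time: 20.32
eef_pos: [0.5237, -0.0275, 0.1521]
ee_rot: [179.9, -0.8, 3.0]
ft_force: [0.0, -0.5, -0.8]
gripper_width: 0.056
gripper_force: 0.0
```

Run:
```python
from h import *
carrot_list(); go(.3935,-.264,.12,-25.8)
```

```text
carrot [ 0.4097 -0.2718] green [ 0.3669 -0.2496] dist 0.048 yaw -27.4 [425.9 235.8] 181.0
pos [ 0.5219 -0.0274  0.1494] rot [179.93  -0.49   3.03] shift [-5.64  9.18  1.14] roll 4.81 q6 82.7
```

carry_out(
  xyz=[
    [-0.9,1.4,0],
    [-1.8,2.8,0],
    [-2.7,4.2,0],
    [-3.6,5.6,0],
    [-4.5,7,0],
    [-5.6,8.4,0],
    [-5.6,9.18,0],
    [-5.6,9.18,1.1],
    [-5.6,9.18,1.1],
    [-5.6,9.18,1.1],
    [-5.6,9.18,1.1],
    [-5.6,9.18,1.1],
  ],
  roll=[1,2,3,4,4.9,4.9,4.9,4.9,4.9,4.9,4.9,4.9],
  gripper=[0,0,0,0,0,0,0,0,0,0,0,0],
)

```text
time: 21.37
eef_pos: [0.3927, -0.2634, 0.1187]
ee_rot: [180.0, -0.1, -26.3]
ft_force: [-0.0, 0.7, 0.4]
gripper_width: 0.0913
gripper_force: 0.0
```

Run:
```python
from h import *
wcar(); go(.3935,-.264,.008,-26.5)
im=carrot_list(); cv2.imwrite("pics/t5.png",im[:,:,::-1])
```

```text
O
(array([ 0.504 , -0.0178]), (0, 175, 66, 80), 3285.0)
(array([ 0.4063, -0.2736]), (303, 140, 37, 86), 2167.0)
G
(array([ 0.5451, -0.0311]), (0, 158, 15, 20), 154.5)
pos [ 0.3928 -0.2634  0.1188] rot [ 1.7999e+02 -8.0000e-02 -2.6300e+01] shift [0.03 0.01 4.43] roll 0.03 q6 81.1
carrot [ 0.4962 -0.0293] green [ 0.5464 -0.0232] dist 0.051 yaw -173.1 [341.  204.6] 204.0
carrot [0.4959 0.0135] green [0.5451 0.0173] dist 0.049 yaw -175.6 [326.  204.6] 200.0
```

carry_out(
  xyz=[
    [0.03,0.03,1.5],
    [0.03,0.03,3],
    [0.03,0.03,4],
    [0.03,0.03,4.42],
    [0.03,0.03,4.42],
    [0.03,0.03,4.42],
    [0.03,0.03,4.42],
    [0.03,0.03,4.42],
    [0.03,0.03,4.42],
    [0.03,0.03,4.42],
    [0.03,0.03,4.42],
    [0.03,0.03,4.42],
  ],
  roll=[0,0,0,0,0,0,0,0,0,0,0,0],
  gripper=[0,0,0,0,1,1,1,1,1,1,1,1],
)

```text
time: 22.47
eef_pos: [0.3925, -0.265, 0.0078]
ee_rot: [180.0, -0.0, -26.4]
ft_force: [0.7, 0.3, -0.1]
gripper_width: 0.0411
gripper_force: 0.0
```

carry_out(
  xyz=[
    [0,0,0],
    [0,0,0],
    [0,0,-1.5],
    [0,0,-3],
    [0,0,-4.5],
    [0,0,-5.5],
    [0,0,-5.5],
  ],
  roll=[0,0,0,0,0,0,0],
  gripper=[1,1,1,1,1,1,1],
)

```text
time: 23.05
eef_pos: [0.3954, -0.2669, 0.1503]
ee_rot: [179.9, -0.7, -26.4]
ft_force: [0.5, -1.2, -0.6]
gripper_width: 0.0339
gripper_force: 30.0
```

Run:
```python
from h import *
s=arm.observe();print(s["gripper_width"],s["gripper_force"]);go(.52,-.075,.15,3)
```

```text
0.0338922177587667 29.999016523361206
pos [ 0.3954 -0.2669  0.1503] rot [179.9   -0.66 -26.38] shift [ 1.05 -9.09  0.01] roll -4.9 q6 81.0
```

carry_out(
  xyz=[
    [0.2,-1.5,0],
    [0.4,-3,0],
    [0.6,-4.5,0],
    [0.8,-6,0],
    [1,-7.5,0],
    [1,-9,0],
    [1,-9.05,0],
    [1,-9.05,1.3],
    [1,-9.05,2.6],
    [1,-9.05,4],
    [1,-9.05,4],
    [1,-9.05,4],
  ],
  roll=[-1,-2,-3,-4,-4.9,-4.9,-4.9,-4.9,-4.9,-4.9,-4.9,-4.9],
  gripper=[1,1,1,1,1,1,1,1,1,1,1,1],
)

```text
time: 24.05
eef_pos: [0.5134, -0.0732, 0.0432]
ee_rot: [-179.9, 0.3, 3.0]
ft_force: [0.7, 0.4, -0.1]
gripper_width: 0.0337
gripper_force: 30.0
```

carry_out(
  xyz=[
    [0,0,0],
    [0,0,0],
    [0,0,0],
    [0,0,0],
    [0,0,-1.5],
    [0,0,-3],
    [0,1.5,-4],
    [0,3,-4],
    [0,4.5,-4],
    [0,6,-4],
    [0,7,-4],
    [0,7,-4],
  ],
  roll=[0,0,0,0,0,0,0,0,0,0,0,0],
  gripper=[0.5,0.5,0.5,0.5,0.5,0.5,0,0,0,0,0,0],
)

```text
time: 25.05
eef_pos: [0.5251, -0.253, 0.146]
ee_rot: [179.8, -0.2, 2.8]
ft_force: [0.2, 0.8, 0.1]
gripper_width: 0.0825
gripper_force: 0.0
```

Run:
```python
from h import *
im=carrot_list(); C=cal("top")
y,x=np.mgrid[0:400,0:640]; H=cv2.cvtColor(im,cv2.COLOR_RGB2HSV)
# jug handle/rim from the first picture (jug unmoved)
a=cv2.imread("pics/top0.png"); A=cv2.cvtColor(a,cv2.COLOR_BGR2HSV); print("jug unchanged",np.abs(a[:,:,::-1][140:195,430:475].astype(int)-im[140:195,430:475]).mean())
r=cv2.resize(a[138:192,432:478],(552,648),interpolation=2); cv2.imwrite("pics/j.png",r[:600])
go(.53,-.35,.15)
```

```text
carrot [ 0.4961 -0.0288] green [ 0.4884 -0.0749] dist 0.047 yaw 80.5 [340.8 204.6] 205.0
carrot [0.496  0.0136] green [0.5451 0.0171] dist 0.049 yaw -175.9 [326.  204.6] 205.0
carrot [ 0.5383 -0.0732] green [ 0.4884 -0.0749] dist 0.05 yaw 2.0 [356.5 190. ] 206.0
jug unchanged 52.77521885521885
pos [ 0.5246 -0.2504  0.1457] rot [ 1.7994e+02 -9.0000e-02  2.8100e+00] shift [ 0.02  3.99 -0.17] roll 0 q6 60.6
```

View pics/j.png

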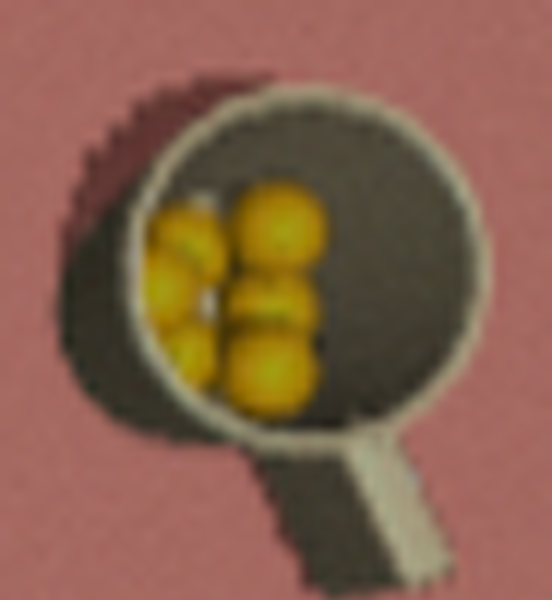

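Run:
```python
from h import *
c=ray("top",458,160.3,.085);a=ray("top",432+372/12,138+445/12,.073);b=ray("top",432+430/12,138+578/12,.073)
print("jug",c,"handle",a,b,"len",np.linalg.norm((b-c)[:2]))
for p,q in((a,b),(c,b)): d=(p-q)[:2];print(np.degrees(np.arctan2(d[1],d[0])))
d=(c-b)[:2];d/=np.linalg.norm(d);g=c[:2]-.058*d;print("grip",g);go(g[0],g[1],.14,20)
C=cal("wrist");im=arm.grab_frame("wrist");cv2.imwrite("pics/w6.png",im[:,:,::-1]);print(proj("wrist",[*g,.073],C),proj("wrist",c,C))
```

```text
jug [ 0.61825657 -0.34259815  0.085     ] handle [ 0.57942541 -0.36061069  0.073     ] [ 0.5491599  -0.37382462  0.073     ] len 0.07582507656097058
23.58609446596509
24.319372821310065
grip [ 0.56540325 -0.36648385]
pos [ 0.5246 -0.2504  0.1457] rot [ 1.7994e+02 -9.0000e-02  2.8100e+00] shift [1.4  4.72 0.23] roll -2.86 q6 60.6
[464.94232454 170.67113675] [452.08401208  98.06493784]
```

carry_out(
  xyz=[
    [0.4,1.5,0],
    [0.8,3,0],
    [1.25,4.5,0],
    [1.25,4.76,0],
    [1.25,4.76,0],
    [1.25,4.76,0],
    [1.25,4.76,0],
    [1.25,4.76,0],
  ],
  roll=[-0.9,-1.8,-2.7,-3.5,-3.5,-3.5,-3.5,-3.5],
  gripper=[0,0,0,0,0,0,0,0],
)

```text
time: 25.82
eef_pos: [0.5619, -0.3633, 0.1454]
ee_rot: [-180.0, -0.0, 24.0]
ft_force: [-0.4, 0.2, 0.0]
gripper_width: 0.0914
gripper_force: 0.0
```

Run:
```python
from h import *
go(.5617,-.3678,.052,24)
C=cal("wrist");im=arm.grab_frame("wrist");cv2.imwrite("pics/w7.png",im[:,:,::-1])
for r in(0,45,77): print(r,proj("wrist",[.618-r/1e3*.914,-.3426-r/1e3*.407,.073 if r else .085],C))
```

```text
pos [ 0.5619 -0.3633  0.1454] rot [-179.97   -0.     24.05] shift [-0.08  0.16  3.74] roll 0.01 q6 32.1
0 [323.12705555 139.82332714]
45 [322.59083616 195.68854893]
77 [322.41076863 232.87869629]
```

View pics/w7.png

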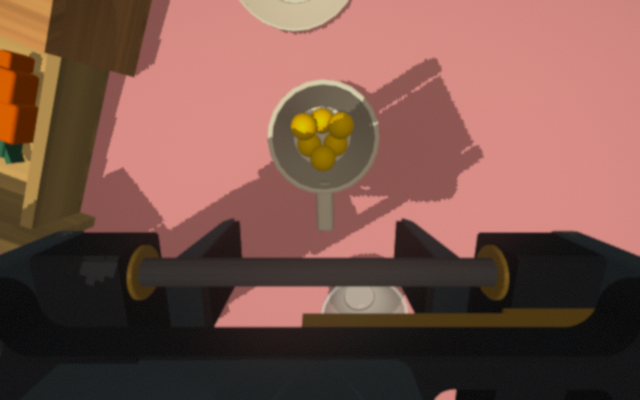

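carry_out(
  xyz=[
    [-0.05,0.2,1.4],
    [-0.05,0.2,2.8],
    [-0.05,0.2,3.74],
    [-0.05,0.2,3.74],
    [-0.05,0.2,3.74],
    [-0.05,0.2,3.74],
    [-0.05,0.2,3.74],
    [-0.05,0.2,3.74],
    [-0.05,0.2,3.74],
    [-0.05,0.2,3.74],
    [-0.05,0.2,3.74],
    [-0.05,0.2,3.74],
  ],
  roll=[0,0,0,0,0,0,0,0,0,0,0,0],
  gripper=[0,0,0,0.9,0.9,0.9,0.9,0.9,0.9,0.9,0.9,0.9],
)

```text
time: 26.87
eef_pos: [0.563, -0.3704, 0.0517]
ee_rot: [180.0, -0.0, 24.0]
ft_force: [-0.3, -0.2, -0.1]
gripper_width: 0.0339
gripper_force: 0.0
```

carry_out(
  xyz=[
    [0,0,0],
    [0,0,0],
    [0,0,0],
    [0,0,0],
    [0,0,0],
    [0,0,-0.3],
    [0,0,-0.6],
    [0,0,-0.8],
    [0,0,-0.8],
    [0,0,-0.8],
  ],
  roll=[0,0,0,0,0,0,0,0,0,0],
  gripper=[1,1,1,1,1,1,1,1,1,1],
)

```text
time: 27.7
eef_pos: [0.5632, -0.3705, 0.0721]
ee_rot: [179.9, -0.0, 24.0]
ft_force: [-0.6, -0.1, -2.3]
gripper_width: 0.0138
gripper_force: 30.0
```

Run:
```python
from h import *
s=arm.observe();print(s["gripper_width"],s["gripper_force"],s["ft_force"],s["torque"]); go(.5,-.3,.1)
C=cal("wrist");im=arm.grab_frame("wrist");cv2.imwrite("pics/w8.png",im[:,:,::-1])
R=Rn.from_euler("xyz",s["ee_rot"],degrees=True).as_matrix(); print("upright rim pred",proj("wrist",s["eef_pos"]+R@[.062,0,-.033],C))
H=cv2.cvtColor(im,cv2.COLOR_RGB2HSV)
m=(H[...,1]<95)&(H[...,2]>60);m[240:]=0
for c in blobs(m,800): print(cv2.fitEllipse(c),cv2.boundingRect(c))
m=(H[...,0]>20)&(H[...,0]<32)&(H[...,1]>180)
print("candy",[cv2.boundingRect(c) for c in blobs(m,30)])
```

```text
0.013816525704644913 29.988304674625397 [-0.64727582 -0.12523517 -2.27540086] [-0.03332169  0.1447414  -0.02152072]
pos [ 0.5632 -0.3705  0.0721] rot [ 1.7993e+02 -3.0000e-02  2.4020e+01] shift [-1.16 -3.6  -1.12] roll 0 q6 31.7
upright rim pred [317.86072883 142.71819492]
((316.758544921875, 135.35427856445312), (187.9806365966797, 196.73516845703125), 179.20542907714844) (222, 37, 190, 203)
candy [(271, 96, 95, 92)]
```

Run:
```python
from h import *
im=cv2.imread("pics/t3.png")[:,:,::-1]
t=arm.grab_frame("top"); cv2.imwrite("pics/t9.png",t[:,:,::-1]); v=198
print([tuple(t[v,u]) for u in range(366,392)])
for u in(374,376,378,380,382,384): print(u,ray("top",u,v,.064).round(4)[:2])
print("panel top",[ (v,t[v,350].tolist(),ray("top",350,v,.09)[0].round(3)) for v in range(218,234,1)])
```

```text
[(np.uint8(187), np.uint8(153), np.uint8(81)), (np.uint8(187), np.uint8(151), np.uint8(82)), (np.uint8(187), np.uint8(151), np.uint8(82)), (np.uint8(188), np.uint8(151), np.uint8(81)), (np.uint8(188), np.uint8(152), np.uint8(84)), (np.uint8(188), np.uint8(152), np.uint8(81)), (np.uint8(190), np.uint8(155), np.uint8(85)), (np.uint8(189), np.uint8(151), np.uint8(84)), (np.uint8(178), np.uint8(143), np.uint8(77)), (np.uint8(117), np.uint8(90), np.uint8(48)), (np.uint8(64), np.uint8(51), np.uint8(26)), (np.uint8(87), np.uint8(67), np.uint8(35)), (np.uint8(157), np.uint8(123), np.uint8(68)), (np.uint8(157), np.uint8(123), np.uint8(66)), (np.uint8(159), np.uint8(120), np.uint8(68)), (np.uint8(174), np.uint8(124), np.uint8(90)), (np.uint8(188), np.uint8(120), np.uint8(112)), (np.uint8(188), np.uint8(121), np.uint8(113)), (np.uint8(188), np.uint8(120), np.uint8(112)), (np.uint8(188), np.uint8(121), np.uint8(113)), (np.uint8(190), np.uint8(122), np.uint8(113)), (np.uint8(189), np.uint8(123), np.uint8(115)), (np.uint8(182), np.uint8(117), np.uint8(108)), (np.uint8(143), np.uint8(87), np.uint8(
[... 199 characters left out ...]
.1402]
384 [ 0.5149 -0.1457]
panel top [(218, [139, 109, 57], np.float64(0.46)), (219, [91, 68, 36], np.float64(0.457)), (220, [87, 68, 36], np.float64(0.454)), (221, [88, 67, 38], np.float64(0.452)), (222, [89, 67, 37], np.float64(0.449)), (223, [84, 64, 34], np.float64(0.446)), (224, [61, 46, 22], np.float64(0.444)), (225, [134, 107, 55], np.float64(0.441)), (226, [171, 136, 74], np.float64(0.438)), (227, [169, 132, 70], np.float64(0.436)), (228, [172, 137, 74], np.float64(0.433)), (229, [154, 116, 74], np.float64(0.43)), (230, [174, 114, 102], np.float64(0.428)), (231, [190, 122, 117], np.float64(0.425)), (232, [186, 120, 112], np.float64(0.422)), (233, [188, 120, 111], np.float64(0.42))]
```

carry_out(
  xyz=[
    [0,0,-1],
    [0,0,-2],
    [0,0,-3],
    [0,-0.5,-3.7],
    [0,-1,-3.7],
    [0.1,-1.6,-3.7],
    [0.15,-2.2,-3.7],
    [0.2,-2.8,-3.7],
    [0.25,-3.4,-3.7],
    [0.3,-4,-3.7],
    [0.35,-4.6,-3.7],
    [0.42,-5.18,-3.7],
  ],
  roll=[0,0,-1,-2,-3,-4,-5,-6,-7,-8,-9,-10],
  gripper=[1,1,1,1,1,1,1,1,1,1,1,1],
)

```text
time: 28.8
eef_pos: [0.5192, -0.247, 0.1636]
ee_rot: [-180.0, -0.0, 84.3]
ft_force: [0.0, 0.0, -2.0]
gripper_width: 0.0138
gripper_force: 30.0
```

carry_out(
  xyz=[
    [0,0,0],
    [0,0,0],
    [0,0,0],
    [0,0,0],
    [0,0,0],
  ],
  roll=[-1,-1.4,-1.4,-1.4,-1.4],
  gripper=[1,1,1,1,1],
)

```text
time: 29.22
eef_pos: [0.5198, -0.2478, 0.1638]
ee_rot: [-180.0, 0.0, 92.4]
ft_force: [0.2, 0.3, -2.2]
gripper_width: 0.014
gripper_force: 30.0
```

Run:
```python
from h import *
s=arm.observe();print(s["torque"].round(3),s["ft_force"].round(2));go(.52,-.248,.106,92.5)
```

```text
[-0.166 -0.093  0.049] [ 0.17  0.32 -2.2 ]
pos [ 0.5198 -0.2478  0.1638] rot [-180.      0.     92.35] shift [-0.01  0.01  2.31] roll -0.02 q6 -29.0
```

carry_out(
  xyz=[
    [0,0,1.2],
    [0,0,2.3],
    [0.3,0,2.3],
    [0.6,0,2.3],
    [0.8,0,2.15],
    [1,0,1.95],
    [1.2,0,1.75],
    [1.45,0,1.5],
    [1.45,0,1.5],
  ],
  roll=[0,0,0,0,0,0,0,0,0],
  gripper=[1,1,1,1,1,1,1,1,1],
)

```text
time: 29.97
eef_pos: [0.52, -0.2118, 0.1299]
ee_rot: [179.7, 0.2, 92.5]
ft_force: [-0.0, -3.9, 1.6]
gripper_width: 0.014
gripper_force: 30.0
```

Run:
```python
from h import *
s=arm.observe();print(s["torque"].round(3),s["ft_force"].round(2));go(.52,-.138,.164,92.5)
C=cal("wrist");im=arm.grab_frame("wrist");cv2.imwrite("pics/p1.png",im[:,:,::-1])
H=cv2.cvtColor(im,cv2.COLOR_RGB2HSV)
m=(H[...,1]<95)&(H[...,2]>60);m[240:]=0
for c in blobs(m,800): print(cv2.boundingRect(c))
m=(H[...,0]>20)&(H[...,0]<32)&(H[...,1]>180)
print("candy",[cv2.boundingRect(c) for c in blobs(m,30)])
```

```text
[-0.772 -0.036  0.078] [-0.02 -3.9   1.61]
pos [ 0.52   -0.2118  0.1299] rot [179.69   0.21  92.48] shift [ 2.95  0.14 -1.37] roll -0.0 q6 -25.7
(484, 196, 117, 44)
(234, 59, 167, 181)
candy [(279, 125, 83, 80)]
```

carry_out(
  xyz=[
    [0.25,0,-0.2],
    [0.5,0,-0.35],
    [0.75,0,-0.5],
    [1,0,-0.62],
    [1.25,0,-0.75],
    [1.5,0,-0.85],
    [1.69,0,-0.9],
    [1.69,0,-0.9],
    [1.69,0,-0.9],
  ],
  roll=[0,0,0,0,0,0,0,0,0],
  gripper=[1,1,1,1,1,1,1,1,1],
)

```text
time: 30.77
eef_pos: [0.5179, -0.171, 0.1513]
ee_rot: [179.8, 0.3, 92.5]
ft_force: [-1.1, -5.5, 5.5]
gripper_width: 0.0138
gripper_force: 33.2
```

Run:
```python
from h import *
s=arm.observe();print(s["torque"].round(3),s["ft_force"].round(2));go(.52,-.138,.164,92.5)
im=arm.grab_frame("wrist");sc=arm.grab_frame("scene")
u,v=proj("scene",s["eef_pos"]).astype(int);b=sc[v-45:v+45,u-60:u+60];print(u,v)
cv2.imwrite("pics/p2.png",cv2.vconcat([cv2.resize(im[0:250,140:540],(480,300)),cv2.resize(b,(480,300),interpolation=2)])[:,:,::-1])
```

```text
[-1.52   0.106 -0.011] [-1.13 -5.52  5.51]
pos [ 0.5179 -0.171   0.1513] rot [179.76   0.28  92.47] shift [ 1.31  0.14 -0.51] roll -0.0 q6 -21.8
257 191
```

View pics/p2.png

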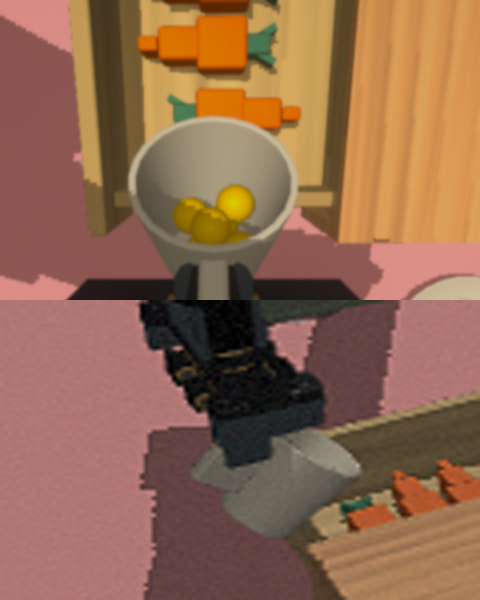

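carry_out(
  xyz=[
    [0.3,0,-0.08],
    [0.6,0,-0.14],
    [0.9,0,-0.17],
    [1.2,0,-0.18],
    [1.5,0,-0.18],
    [1.8,0,-0.15],
    [2.1,0,-0.1],
    [2.4,0,-0.05],
    [2.7,0,-0.05],
    [3,0,-0.05],
    [3,0,-0.05],
  ],
  roll=[0,0,0,0,0,0,0,0,0,0,0],
  gripper=[1,1,1,1,1,1,1,1,1,1,1],
)

```text
time: 31.78
eef_pos: [0.5137, -0.0923, 0.151]
ee_rot: [179.9, -0.1, 92.4]
ft_force: [-0.0, 1.1, 5.8]
gripper_width: 0.0136
gripper_force: 30.0
```

```bash
cat >> h.py <<'E'
def yel(n):
    im=arm.grab_frame(n);H=cv2.cvtColor(im,cv2.COLOR_RGB2HSV);m=(H[...,0]>20)&(H[...,0]<32)&(H[...,1]>180)&(H[...,2]>90)
    print(n,"candy",[(cv2.boundingRect(c),ray(n,*np.mean(c[:,0],0),.03).round(3)[:2].tolist()) for c in blobs(m,5)]); return im
E
python3 - <<'E'
from h import *
s=arm.observe();print(s["torque"].round(3),s["ft_force"].round(2));go(.52,-.138,.164,92.5)
im=yel("wrist");sc=yel("scene");yel("top")
u,v=proj("scene",s["eef_pos"]).astype(int);b=sc[v-45:v+45,u-60:u+60]
cv2.imwrite("pics/p3.png",cv2.vconcat([cv2.resize(im[0:250,140:540],(480,300)),cv2.resize(b,(480,300),interpolation=2)])[:,:,::-1])
E
```

```text
[ 0.026  0.047 -0.001] [-0.03  1.06  5.77]
pos [ 0.5137 -0.0923  0.151 ] rot [ 1.7992e+02 -1.3000e-01  9.2420e+01] shift [-1.83  0.18 -0.52] roll -0.01 q6 -14.0
wrist candy [((287, 189, 45, 19), [0.504, -0.094])]
scene candy []
top candy [((352, 195, 3, 6), [0.517, -0.063])]
```

carry_out(
  xyz=[
    [0.1,0,0.1],
    [0.15,0,0.2],
    [0.2,0,0.3],
    [0.25,0,0.4],
    [0.3,0,0.5],
    [0.3,0,0.5],
    [0.3,0,0.5],
    [0.3,0,0.5],
  ],
  roll=[0,0,0,0,0,0,0,0],
  gripper=[1,1,1,1,1,1,1,1],
)

```text
time: 32.6
eef_pos: [0.5167, -0.0826, 0.143]
ee_rot: [179.4, -0.4, 92.3]
ft_force: [-1.4, 12.2, 29.2]
gripper_width: 0.0136
gripper_force: 30.0
```

Run:
```python
from h import *
s=arm.observe();print(s["torque"].round(3),s["ft_force"].round(2));go(.52,-.138,.164,92.5)
im=yel("wrist");sc=yel("scene");yel("top")
u,v=proj("scene",s["eef_pos"]).astype(int);b=sc[v-45:v+45,u-60:u+60]
cv2.imwrite("pics/p4.png",cv2.vconcat([cv2.resize(im[0:250,140:540],(480,300)),cv2.resize(b,(480,300),interpolation=2)])[:,:,::-1])
```

```text
[1.804 0.181 0.012] [-1.4  12.18 29.24]
pos [ 0.5167 -0.0826  0.143 ] rot [179.37  -0.41  92.28] shift [-2.21  0.05 -0.85] roll -0.04 q6 -13.3
wrist candy [((297, 166, 29, 29), [0.511, -0.061])]
scene candy []
top candy [((345, 195, 4, 9), [0.513, -0.045])]
```

View pics/p4.png

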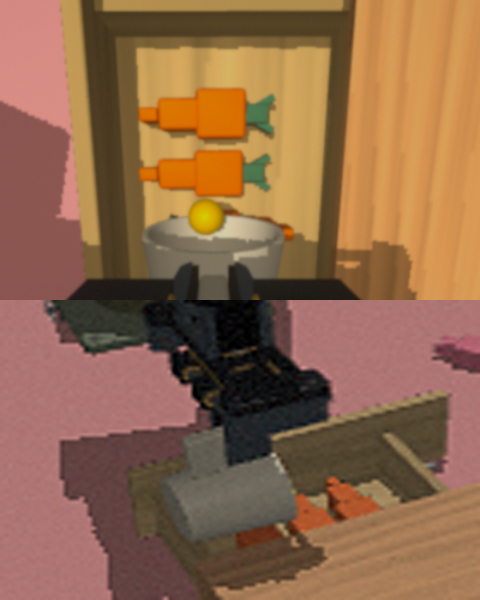

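carry_out(
  xyz=[
    [0,0,-1],
    [0,0,-2],
    [0,0,-2.7],
    [0.2,0.2,-2.7],
    [0.4,0.3,-2.7],
    [0.6,0.4,-2.7],
    [0.8,0.6,-2.7],
    [1,0.8,-2.7],
    [1.2,1,-2.7],
    [1.4,1.2,-2.7],
    [1.6,1.4,-2.7],
    [1.65,1.59,-2.7],
  ],
  roll=[0,0,0,-1,-2,-3,-4,-5,-6,-7,-8,-9],
  gripper=[1,1,1,1,1,1,1,1,1,1,1,1],
)

```text
time: 33.75
eef_pos: [0.5502, -0.0417, 0.204]
ee_rot: [179.9, -0.3, 146.7]
ft_force: [-0.3, -0.3, -2.2]
gripper_width: 0.0139
gripper_force: 30.0
```

carry_out(
  xyz=[
    [0,0,0],
    [0,0,0],
    [0,0,0],
    [0,0,0],
    [0,0,0],
    [0,0,0],
    [0,0,0],
    [0,0,0],
  ],
  roll=[-1,-2,-3,-4,-5,-6,-6,-6],
  gripper=[1,1,1,1,1,1,1,1],
)

```text
time: 34.42
eef_pos: [0.5503, -0.043, 0.2043]
ee_rot: [179.9, -0.1, -177.7]
ft_force: [0.1, -0.5, -2.8]
gripper_width: 0.014
gripper_force: 30.0
```

Run:
```python
from h import *
s=arm.observe();print(s["torque"].round(3),s["ft_force"].round(2));go(.555,-.04,.195,182.5)
im=yel("wrist");sc=yel("scene");yel("top")
cv2.imwrite("pics/p5w.png",im[:,:,::-1]);cv2.imwrite("pics/p5s.png",sc[:,:,::-1])
# jug tilt in scene: grey blob
G=cv2.cvtColor(sc,cv2.COLOR_RGB2HSV);u,v=proj("scene",s["eef_pos"]).astype(int)
m=np.zeros(G.shape[:2],bool);m[v-20:v+45,u-50:u+50]=((G[...,1]<60)&(G[...,2]>80))[v-20:v+45,u-50:u+50]
for c in blobs(m,60):
    print("grey hull px",cv2.boundingRect(c),cv2.minAreaRect(c))
for x,z in((0,0),(.031,-.057)): pass
```

```text
[ 0.142 -0.11  -0.008] [ 0.05 -0.51 -2.8 ]
pos [ 0.5503 -0.043   0.2043] rot [ 1.7989e+02 -1.3000e-01 -1.7774e+02] shift [-0.19  0.11  0.37] roll -0.04 q6 -98.0
wrist candy [((396, 181, 21, 20), [0.547, 0.059]), ((343, 139, 22, 23), [0.503, -0.005]), ((314, 113, 23, 23), [0.477, -0.037])]
scene candy []
top candy [((341, 211, 8, 8), [0.469, -0.038]), ((306, 182, 6, 8), [0.549, 0.063])]
grey hull px (286, 163, 34, 42) ((303.61676025390625, 185.865478515625), (37.98596954345703, 26.398740768432617), 49.08561706542969)
```

carry_out(
  xyz=[
    [-0.15,0,0.3],
    [-0.15,0,0.5],
    [-0.15,0,0.7],
    [-0.15,0,0.9],
    [-0.1,0,1.1],
    [0,0,1.3],
    [0,0,1.5],
    [0,0,1.5],
    [0,0,1.5],
    [0,0,1.5],
  ],
  roll=[0,0,0,0,0,0,0,0,0,0],
  gripper=[1,1,1,1,1,1,1,1,1,1],
)

```text
time: 35.4
eef_pos: [0.5489, -0.0441, 0.1732]
ee_rot: [-180.0, -0.0, -177.6]
ft_force: [-14.4, 0.4, 30.2]
gripper_width: 0.0137
gripper_force: 38.2
```

Run:
```python
from h import *
s=arm.observe();print(s["torque"].round(3),s["ft_force"].round(2));go(.555,-.04,.195,182.5)
im=yel("wrist");sc=yel("scene");yel("top")
cv2.imwrite("pics/p6w.png",im[:,:,::-1]);cv2.imwrite("pics/p6s.png",sc[:,:,::-1])
```

```text
[0.233 2.353 0.042] [-14.42   0.4   30.21]
pos [ 0.5489 -0.0441  0.1732] rot [-1.7997e+02 -3.0000e-02 -1.7759e+02] shift [-0.25  0.15 -0.87] roll -0.01 q6 -98.2
wrist candy [((404, 187, 24, 22), [0.547, 0.059]), ((293, 169, 59, 37), [0.539, -0.04]), ((347, 142, 24, 25), [0.504, -0.004]), ((308, 124, 24, 26), [0.488, -0.045]), ((273, 88, 24, 26), [0.455, -0.08])]
scene candy []
top candy [((356, 216, 6, 7), [0.456, -0.079]), ((347, 207, 7, 8), [0.478, -0.054]), ((338, 201, 8, 7), [0.498, -0.03]), ((345, 197, 8, 8), [0.508, -0.05]), ((306, 182, 6, 8), [0.549, 0.063])]
```

carry_out(
  xyz=[
    [0,0,0.2],
    [0.3,0,0.2],
    [0.6,0,0.2],
    [0.6,0,-0.3],
    [0.6,0,-1],
    [0.6,0,-1],
    [0.6,0,-1],
    [0.6,0,-1],
  ],
  roll=[0,0,0,0,0,0,0,0],
  gripper=[1,1,1,1,1,1,1,1],
)

```text
time: 36.22
eef_pos: [0.5355, -0.0446, 0.1917]
ee_rot: [180.0, -0.1, -177.6]
ft_force: [-0.3, 0.6, -1.4]
gripper_width: 0.014
gripper_force: 31.4
```

Run:
```python
from h import *
s=arm.observe();print(s["torque"].round(3),s["ft_force"].round(2));go(.555,-.04,.195,182.5)
im=yel("wrist");sc=yel("scene");yel("top")
cv2.imwrite("pics/p7w.png",im[:,:,::-1]);cv2.imwrite("pics/p7s.png",sc[:,:,::-1])
for n,I in(("w",im),):
    H=cv2.cvtColor(I,cv2.COLOR_RGB2HSV);m=(H[...,1]<60)&(H[...,2]>70);m[240:]=0
    print([(cv2.boundingRect(c)) for c in blobs(m,300)])
```

```text
[ 0.074 -0.087  0.006] [-0.3   0.63 -1.42]
pos [ 0.5355 -0.0446  0.1917] rot [ 1.7999e+02 -8.0000e-02 -1.7759e+02] shift [-0.79  0.15 -0.13] roll -0.01 q6 -98.4
wrist candy [((399, 196, 22, 21), [0.546, 0.059]), ((345, 155, 22, 23), [0.504, -0.004]), ((267, 131, 23, 24), [0.482, -0.089]), ((276, 104, 22, 24), [0.455, -0.08]), ((295, 103, 35, 42), [0.462, -0.053])]
scene candy []
top candy [((356, 217, 6, 6), [0.455, -0.079]), ((363, 210, 7, 7), [0.472, -0.1]), ((343, 210, 12, 14), [0.464, -0.051]), ((306, 182, 6, 8), [0.548, 0.063])]
[]
```

carry_out(
  xyz=[
    [0,0,-1.3],
    [0,0,-2.7],
    [-0.3,-0.5,-2.7],
    [-0.6,-1,-2.7],
    [-1,-1.5,-2.7],
    [-1.4,-2,-2.7],
    [-1.8,-2.6,-2.7],
    [-2.2,-3.2,-2.7],
    [-2.6,-3.8,-2.7],
    [-3,-4.4,-2.7],
    [-3.3,-4.9,-2.7],
    [-3.38,-4.95,-2.7],
  ],
  roll=[0,0,1,2,3,4,5,6,7,8,9,10],
  gripper=[1,1,1,1,1,1,1,1,1,1,1,1],
)

```text
time: 37.37
eef_pos: [0.6266, -0.167, 0.2584]
ee_rot: [-179.9, 0.0, 122.0]
ft_force: [0.7, 0.9, -2.4]
gripper_width: 0.014
gripper_force: 31.4
```

carry_out(
  xyz=[
    [0,0,0],
    [0,0,0],
    [0,0,0],
    [0,0,0],
    [0,0,0],
    [0,0,0],
    [0,0,0],
    [0,0,0],
  ],
  roll=[1,2,3,4,5,5,5,5],
  gripper=[1,1,1,1,1,1,1,1],
)

```text
time: 38.03
eef_pos: [0.6256, -0.1646, 0.2596]
ee_rot: [-180.0, -0.0, 92.5]
ft_force: [-0.3, 0.2, -1.7]
gripper_width: 0.0138
gripper_force: 31.4
```

```bash
cat >> h.py <<'E'
def jug_tilt():
    "grey jug outline in the scene view, candidates projected for several tilts about the pivot"
    s=arm.observe();R=Rn.from_euler("xyz",s["ee_rot"],degrees=True).as_matrix()
    sc=arm.grab_frame("scene");P=s["eef_pos"]+[0,0,.01];G=cv2.cvtColor(sc,cv2.COLOR_RGB2HSV)
    u,v=proj("scene",P).astype(int);m=np.zeros(G.shape[:2],bool);m[v-25:v+60,u-50:u+60]=((G[...,1]<65)&(G[...,2]>60))[v-25:v+60,u-50:u+60]
    print("grey",[cv2.boundingRect(c) for c in blobs(m,60)]);C=cal("scene")
    for th in(0,15,30,45,60,75,90,105):
        t=np.radians(th);pts=[]
        for a in np.linspace(0,2*np.pi,24):
            for r,h in((.032,-.062),(.042,.023)):
                x,y,z=.061+r*np.cos(a),r*np.sin(a),h
                pts.append(proj("scene",P+R@[x*np.cos(t)+z*np.sin(t),-y,x*np.sin(t)-z*np.cos(t)],C))
        print(th,cv2.boundingRect(np.array(pts,np.float32)))
    return sc
E
python3 - <<'E'
from h import *
s=arm.observe();print(s["torque"].round(3),s["ft_force"].round(2));go(.625,-.165,.25,92.5)
sc=jug_tilt();cv2.imwrite("pics/u1.png",sc[:,:,::-1])
yel("top")
E
```

```text
[ 0.033 -0.098 -0.023] [-0.28  0.16 -1.69]
pos [ 0.6256 -0.1646  0.2596] rot [-1.7995e+02 -1.0000e-02  9.2550e+01] shift [-0.01 -0.02  0.38] roll 0.01 q6 -18.3
grey [(242, 173, 40, 40)]
0 (272, 157, 34, 43)
15 (273, 163, 34, 42)
30 (267, 167, 38, 43)
45 (260, 171, 42, 43)
60 (254, 175, 43, 41)
75 (249, 177, 42, 41)
90 (243, 180, 41, 37)
105 (237, 182, 42, 32)
top candy [((354, 216, 9, 7), [0.455, -0.078]), ((368, 211, 8, 8), [0.467, -0.117]), ((343, 209, 13, 15), [0.464, -0.051]), ((330, 198, 7, 8), [0.504, -0.006]), ((306, 182, 8, 8), [0.549, 0.062])]
```

carry_out(
  xyz=[
    [0.2,0,1.3],
    [0.24,0,2.4],
    [0.1,0,2.7],
    [-0.3,0,2.85],
    [-0.68,0,3.0],
    [-1,0,3.2],
    [-1.33,0,3.4],
    [-1.6,0,3.6],
    [-1.91,0,3.85],
    [-2.3,0,4.25],
    [-2.62,0,4.65],
    [-2.62,0,4.65],
  ],
  roll=[0,0,0,0,0,0,0,0,0,0,0,0],
  gripper=[1,1,1,1,1,1,1,1,1,1,1,1],
)

```text
time: 39.13
eef_pos: [0.6269, -0.2316, 0.1408]
ee_rot: [-179.7, -0.1, 92.3]
ft_force: [0.0, 0.9, -2.3]
gripper_width: 0.0139
gripper_force: 31.4
```

Run:
```python
from h import *
s=arm.observe();print(s["torque"].round(3),s["ft_force"].round(2));go(.625,-.2417,.1216,92.5)
sc=jug_tilt();cv2.imwrite("pics/u2.png",sc[:,:,::-1])
```

```text
[ 0.059 -0.071  0.021] [ 0.    0.88 -2.26]
pos [ 0.6269 -0.2316  0.1408] rot [-1.7974e+02 -6.0000e-02  9.2340e+01] shift [-0.4  -0.09  0.77] roll -0.03 q6 -23.6
grey [(241, 271, 37, 9), (224, 215, 38, 37)]
0 (253, 197, 31, 41)
15 (254, 202, 32, 41)
30 (248, 207, 37, 40)
45 (242, 211, 40, 40)
60 (236, 214, 41, 40)
75 (231, 217, 40, 38)
90 (226, 219, 39, 36)
105 (220, 221, 39, 32)
```

carry_out(
  xyz=[
    [0,0,-1.5],
    [0,0,-3.2],
    [1.5,0,-3.2],
    [3,0,-3.2],
    [3.4,0,-3],
    [3.4,0,-2.6],
    [3.4,0,-2.2],
    [3.4,0,-1.9],
    [3.4,0,-1.9],
    [3.4,0,-1.9],
  ],
  roll=[0,0,0,0,0,0,0,0,0,0],
  gripper=[1,1,1,1,1,1,1,1,1,1],
)

```text
time: 40.02
eef_pos: [0.6244, -0.1462, 0.1902]
ee_rot: [-179.9, -0.0, 92.3]
ft_force: [0.2, 0.3, -1.2]
gripper_width: 0.0139
gripper_force: 31.4
```

Run:
```python
from h import *
s=arm.observe();print(s["torque"].round(3),s["ft_force"].round(2));go(.625,-.145,.19,92.5)
sc=jug_tilt();cv2.imwrite("pics/u3.png",sc[:,:,::-1])
```

```text
[-0.024 -0.129  0.029] [ 0.16  0.29 -1.19]
pos [ 0.6244 -0.1462  0.1902] rot [-1.7988e+02 -2.0000e-02  9.2350e+01] shift [0.05 0.03 0.01] roll -0.03 q6 -16.5
grey [(251, 191, 38, 38)]
0 (281, 176, 31, 40)
15 (281, 181, 32, 40)
30 (275, 185, 37, 41)
45 (269, 189, 40, 40)
60 (263, 192, 41, 40)
75 (258, 195, 40, 38)
90 (253, 198, 39, 35)
105 (247, 200, 40, 30)
```

carry_out(
  xyz=[
    [0,0,0.2],
    [0,0,0.4],
    [-0.2,0,0.5],
    [-0.5,0,0.57],
    [-0.92,0,0.66],
    [-1.25,0,0.83],
    [-1.58,0,1],
    [-1.58,0,1],
  ],
  roll=[0,0,0,0,0,0,0,0],
  gripper=[1,1,1,1,1,1,1,1],
)

```text
time: 40.73
eef_pos: [0.6278, -0.1873, 0.1759]
ee_rot: [179.5, 0.3, 92.4]
ft_force: [-7.2, -2.4, 35.0]
gripper_width: 0.0139
gripper_force: 49.6
```

Run:
```python
from h import *
s=arm.observe();print(s["torque"].round(3),s["ft_force"].round(2));go(.625,-.145,.19,92.5)
sc=jug_tilt();cv2.imwrite("pics/u4.png",sc[:,:,::-1])
```

```text
[0.74  2.052 0.316] [-7.19 -2.41 35.01]
pos [ 0.6278 -0.1873  0.1759] rot [179.47   0.3   92.39] shift [ 1.69 -0.04 -0.57] roll -0.02 q6 -19.9
grey [(244, 204, 41, 37)]
0 (267, 184, 32, 41)
15 (268, 189, 32, 41)
30 (262, 194, 37, 40)
45 (256, 198, 40, 40)
60 (250, 201, 41, 40)
75 (244, 204, 41, 38)
90 (239, 206, 40, 36)
105 (234, 208, 40, 31)
```

carry_out(
  xyz=[
    [-0.3,0,0.1],
    [-0.6,0,0.3],
    [-0.9,0,0.5],
    [-1.15,0,0.8],
    [-1.4,0,1.1],
    [-1.6,0,1.4],
    [-1.75,0,1.75],
    [-1.9,0,2.1],
    [-2.07,0,2.45],
    [-2.07,0,2.45],
  ],
  roll=[0,0,0,0,0,0,0,0,0,0],
  gripper=[1,1,1,1,1,1,1,1,1,1],
)

```text
time: 41.62
eef_pos: [0.6302, -0.2478, 0.1083]
ee_rot: [179.6, 1.1, 92.5]
ft_force: [-2.0, -23.7, 8.9]
gripper_width: 0.013
gripper_force: 41.6
```

Run:
```python
from h import *
s=arm.observe();print(s["torque"].round(3),s["ft_force"].round(2));go(.625,-.145,.19,92.5)
sc=jug_tilt();cv2.imwrite("pics/u5.png",sc[:,:,::-1])
```

```text
[-3.866  0.224  0.203] [ -2.   -23.66   8.9 ]
pos [ 0.6302 -0.2478  0.1083] rot [179.62   1.15  92.49] shift [ 4.05 -0.01 -3.35] roll -0.0 q6 -24.1
grey [(236, 271, 44, 20), (238, 217, 41, 39)]
0 (249, 209, 31, 40)
15 (250, 213, 31, 41)
30 (244, 218, 37, 40)
45 (238, 222, 40, 40)
60 (232, 225, 41, 39)
75 (227, 228, 40, 38)
90 (222, 230, 38, 35)
105 (216, 232, 39, 31)
```

carry_out(
  xyz=[
    [-0.8,-0.2,-0.8],
    [-1.6,-0.4,-0.8],
    [-2.4,-0.6,-0.8],
    [-2.9,-0.8,-0.8],
    [-2.9,-0.8,-0.3],
    [-2.9,-0.8,0],
    [-2.9,-0.8,0.3],
    [-3.1,-0.8,0.45],
    [-3.4,-0.8,0.6],
    [-3.7,-0.8,0.8],
    [-4,-0.8,1],
    [-4,-0.8,1],
  ],
  roll=[0,0,0,0,0,0,0,0,0,0,0,0],
  gripper=[1,1,1,1,1,1,1,1,1,1,1,1],
)

```text
time: 42.67
eef_pos: [0.6126, -0.3388, 0.079]
ee_rot: [-179.9, 0.0, 92.4]
ft_force: [-0.2, 0.4, -1.5]
gripper_width: 0.0133
gripper_force: 34.5
```

Run:
```python
from h import *
s=arm.observe();print(s["torque"].round(3),s["ft_force"].round(2));go(.61,-.391,.052,92.5)
sc=jug_tilt();cv2.imwrite("pics/u6.png",sc[:,:,::-1])
```

```text
[-0.052 -0.112  0.011] [-0.22  0.41 -1.52]
pos [ 0.6126 -0.3388  0.079 ] rot [-1.7994e+02  2.0000e-02  9.2370e+01] shift [-2.08 -0.19  1.08] roll -0.02 q6 -32.2
grey [(236, 271, 36, 33), (206, 229, 42, 39), (162, 226, 20, 25)]
0 (217, 221, 31, 40)
15 (219, 226, 31, 40)
30 (214, 230, 36, 40)
45 (207, 234, 40, 40)
60 (201, 237, 41, 40)
75 (196, 240, 40, 38)
90 (191, 242, 38, 36)
105 (185, 244, 38, 33)
```

Run:
```python
from h import *
a=cv2.imread("pics/u6.png");w=arm.grab_frame("wrist")[:,:,::-1]
cv2.imwrite("pics/u7.png",cv2.vconcat([cv2.resize(a[200:290,170:290],(480,360),interpolation=2),cv2.resize(w[0:260,140:540],(369,240))if 0 else cv2.resize(w[0:250,120:520],(480,240))]))
```

```text
(no output)
```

View pics/u7.png

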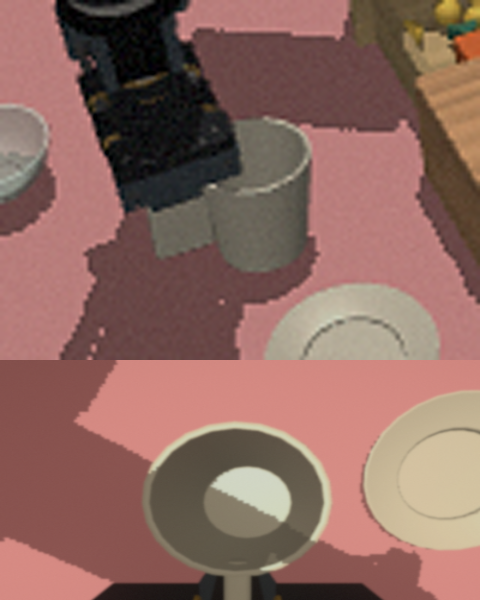

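carry_out(
  xyz=[
    [0,0,0.15],
    [0,0,0.3],
    [0,0,0.4],
    [0,0,0.4],
    [0,0,0.4],
  ],
  roll=[0,0,0,0,0],
  gripper=[1,1,1,1,1],
)

```text
time: 43.18
eef_pos: [0.6163, -0.3399, 0.0749]
ee_rot: [179.5, 0.4, 92.4]
ft_force: [1.1, -5.4, 11.0]
gripper_width: 0.0131
gripper_force: 35.1
```

carry_out(
  xyz=[
    [0,0,0],
    [0,0,-0.1],
    [0,0,-0.1],
    [0,0,-0.1],
    [0,0,-0.1],
    [0,0,-0.1],
    [0,0,-0.1],
    [0,0,-0.1],
  ],
  roll=[0,0,0,0,0,0,0,0],
  gripper=[1,1,0.7,0.7,0.7,0.7,0.7,0.7],
)

```text
time: 43.85
eef_pos: [0.6126, -0.3368, 0.0721]
ee_rot: [-179.9, -0.0, 92.4]
ft_force: [-0.1, -0.2, -0.2]
gripper_width: 0.0275
gripper_force: 0.3
```

Run:
```python
from h import *
s=arm.observe();print(s["torque"].round(3),s["ft_force"].round(2),s["gripper_width"])
C=cal("wrist");im=arm.grab_frame("wrist");H=cv2.cvtColor(im,cv2.COLOR_RGB2HSV)
m=(H[...,1]<95)&(H[...,2]>60);m[245:]=0
for c in blobs(m,800): b=cv2.boundingRect(c);print(b,cv2.fitEllipse(c)[:2],ray("wrist",b[0]+b[2]/2,b[1]+60,.085,C))
sc=jug_tilt();cv2.imwrite("pics/u8.png",sc[:,:,::-1])
G=cv2.cvtColor(sc,cv2.COLOR_RGB2HSV)
```

```text
[-0.115 -0.137 -0.013] [-0.08 -0.22 -0.21] 0.027463492300228095
(247, 60, 165, 185) ((327.8634338378906, 149.31210327148438), (162.17144775390625, 182.39236450195312)) [ 0.61521679 -0.26417099  0.085     ]
(425, 29, 170, 175) ((509.68414306640625, 115.66133117675781), (157.71888732910156, 183.74908447265625)) [ 0.70193279 -0.24602107  0.085     ]
grey [(236, 271, 37, 35), (207, 230, 42, 39), (163, 226, 20, 25)]
0 (218, 222, 31, 40)
15 (220, 227, 31, 40)
30 (215, 231, 36, 40)
45 (209, 235, 39, 40)
60 (202, 238, 41, 40)
75 (197, 241, 40, 38)
90 (192, 244, 38, 35)
105 (186, 246, 38, 32)
```

carry_out(
  xyz=[
    [0,0,0],
    [0,0,-0.7],
    [0,0,-1.5],
    [0,0,-2.5],
    [0,0,-3.5],
    [0,0,-4],
    [-1,0,-4],
    [-2,0,-4],
    [-3,0,-4],
    [-3,0,-4],
  ],
  roll=[0,0,0,0,0,0,0,0,0,0],
  gripper=[0.6,0.6,0.6,0.6,0.6,0.6,1,1,1,1],
)

```text
time: 44.78
eef_pos: [0.6154, -0.4163, 0.1721]
ee_rot: [-180.0, 0.1, 92.2]
ft_force: [0.3, -0.9, -0.4]
gripper_width: 0.0125
gripper_force: 0.0
```

Run:
```python
from h import *
sc=arm.grab_frame("scene");t=arm.grab_frame("top");C=cal("scene");T=cal("top")
cv2.imwrite("pics/v_s.png",sc[:,:,::-1]);cv2.imwrite("pics/v_t.png",t[:,:,::-1])
G=cv2.cvtColor(sc,cv2.COLOR_RGB2HSV);m=np.zeros(G.shape[:2],bool);m[200:275,190:260]=((G[...,1]<65)&(G[...,2]>60))[200:275,190:260]
print("scene grey",[(cv2.boundingRect(c),cv2.contourArea(c)) for c in blobs(m,60)])
H=cv2.cvtColor(t,cv2.COLOR_RGB2HSV);m=np.zeros(H.shape[:2],bool);m[130:190,395:455]=((H[...,1]<80)&(H[...,2]>60))[130:190,395:455]
print("top",[(cv2.boundingRect(c),cv2.contourArea(c)) for c in blobs(m,30)])
for cx,cy in((.612,-.275),(.612,-.268),(.612,-.282)):
    pts=lambda n,K:np.array([proj(n,[cx+r*np.cos(a),cy+r*np.sin(a),h],K) for a in np.linspace(0,6.28,40) for r,h in((.032,0),(.042,.085))],np.float32)
    print(cx,cy,"scene",cv2.boundingRect(pts("scene",C)),"top",cv2.boundingRect(pts("top",T)[1::2]),"tab end",proj("scene",[cx+.003,cy-.077,.018],C),proj("top",[cx,cy-.077,.073],T))
go(.33,-.03,.09,92.5)
print("faces",proj("top",[.43,-.03,.09]))
```

```text
scene grey [((208, 231, 41, 38), 1080.5)]
top [((416, 146, 39, 30), 767.0), ((403, 130, 34, 9), 200.0)]Traceback (most recent call last):
  File "<stdin>", line 10, in <module>
cv2.error: OpenCV(4.12.0) /io/opencv/modules/imgproc/src/geometry.cpp:711: error: (-215:Assertion failed) npoints >= 0 && (depth == CV_32F || depth == CV_32S) in function 'pointSetBoundingRect'
```

Run:
```python
from h import *
C=cal("scene");T=cal("top")
for cx,cy in((.612,-.272),(.612,-.265),(.612,-.28)):
    pts=lambda n,K,L:cv2.boundingRect(np.array([proj(n,[cx+r*np.cos(a),cy+r*np.sin(a),h],K) for a in np.linspace(0,6.28,40) for r,h in L],np.float32))
    print(cy,"scene",pts("scene",C,((.032,0),(.042,.085))),"top",pts("top",T,((.042,.085),)),"tab end",proj("scene",[cx+.003,cy-.077,.018],C),proj("top",[cx,cy-.077,.073],T))
print(ray("top",431,161,.085))
go(.38,-.03,.06,92.5);go(.36,-.03,.17,92.5)
```

```text
-0.272 scene (220, 227, 31, 40) top (416, 146, 32, 32) tab end [213.41104061 263.20953607] [458.75548099 163.18312309]
-0.265 scene (223, 227, 31, 39) top (413, 146, 32, 32) tab end [215.82681302 262.42308835] [456.21060637 163.15675565]
-0.28 scene (218, 228, 31, 40) top (419, 146, 32, 32) tab end [210.63800232 264.11229065] [461.6634613  163.21325266]
[ 0.61558931 -0.26924461  0.085     ]
pos [ 0.6156 -0.4123  0.172 ] rot [-1.7995e+02 -8.0000e-02  9.2340e+01] shift [15.66 -8.79  4.51] roll -0.03 q6 -37.1
pos [ 0.6156 -0.4123  0.172 ] rot [-1.7995e+02 -8.0000e-02  9.2340e+01] shift [15.7  -9.59  0.11] roll -0.03 q6 -37.1
```

carry_out(
  xyz=[
    [1.4,-0.8,0],
    [2.8,-1.6,0],
    [4.2,-2.4,0],
    [5.6,-3.2,0],
    [7,-4,0],
    [8.4,-4.8,0],
    [9.8,-5.6,0],
    [11.2,-6.4,0],
    [12.6,-7.2,0],
    [14,-8,0],
    [15.4,-8.7,0],
    [16.4,-9.3,0],
  ],
  roll=[0,0,0,0,0,0,0,0,0,0,0,0],
  gripper=[1,1,1,1,1,1,1,1,1,1,1,1],
)

```text
time: 45.88
eef_pos: [0.3634, -0.0094, 0.1726]
ee_rot: [-180.0, -0.1, 92.5]
ft_force: [1.1, -0.8, 0.0]
gripper_width: 0.0001
gripper_force: 0.0
```

carry_out(
  xyz=[
    [0,0,0],
    [0,0,1.5],
    [0,0,3],
    [0,0,4.6],
    [0,0,4.6],
    [0,0,4.6],
  ],
  roll=[0,0,0,0,0,0],
  gripper=[1,1,1,1,1,1],
)

```text
time: 46.38
eef_pos: [0.365, -0.0119, 0.0571]
ee_rot: [-179.7, -0.0, 92.4]
ft_force: [0.2, 0.2, 0.7]
gripper_width: 0.0007
gripper_force: 0.0
```

Run:
```python
from h import *
yel("top"); carrot_list(); go(.41,-.011,.055,92.5); go(.555,-.005,.055,92.5)
```

```text
top candy [((356, 217, 6, 6), [0.454, -0.078]), ((369, 213, 7, 6), [0.467, -0.118]), ((349, 210, 6, 6), [0.473, -0.058]), ((329, 198, 8, 8), [0.504, -0.006]), ((306, 182, 8, 8), [0.549, 0.062])]
carrot [ 0.5094 -0.0278] green [ 0.5464 -0.0232] dist 0.037 yaw -172.9 [340.5 200. ] 132.0
carrot [0.4961 0.0177] green [0.5451 0.0171] dist 0.049 yaw 179.3 [324.5 204.5] 170.0
carrot [ 0.5383 -0.0732] green [ 0.4893 -0.0759] dist 0.049 yaw 3.2 [356.5 190. ] 192.0
pos [ 0.368  -0.0123  0.0593] rot [1.7982e+02 2.0000e-02 9.2420e+01] shift [-0.02  1.68  0.18] roll -0.01 q6 -6.1
pos [ 0.368  -0.0123  0.0593] rot [1.7982e+02 2.0000e-02 9.2420e+01] shift [-0.03  7.49  0.2 ] roll -0.01 q6 -6.1
```

carry_out(
  xyz=[
    [0,0.8,0.1],
    [0,1.5,0.1],
    [0,2.0,0.1],
    [0,2.5,0.1],
    [0,3.0,0.1],
    [0,3.6,0.1],
    [0,4.2,0.1],
    [0,4.8,0.1],
    [0,5.4,0.1],
    [0,6,0.1],
    [0,6.5,0.1],
    [0,7,0.1],
  ],
  roll=[0,0,0,0,0,0,0,0,0,0,0,0],
  gripper=[1,1,1,1,1,1,1,1,1,1,1,1],
)

```text
time: 47.48
eef_pos: [0.5403, -0.0048, 0.0578]
ee_rot: [-179.9, -0.0, 92.4]
ft_force: [-7.2, -0.6, 3.1]
gripper_width: 0.0004
gripper_force: 3.6
```

carry_out(
  xyz=[
    [0,0.2,0],
    [0,0.4,0],
    [0,0.55,0],
    [0,0.65,0],
    [0,0.65,0],
  ],
  roll=[0,0,0,0,0],
  gripper=[1,1,1,1,1],
)

```text
time: 47.9
eef_pos: [0.5547, -0.0042, 0.0578]
ee_rot: [-179.7, -0.0, 92.4]
ft_force: [-9.2, 0.1, 5.7]
gripper_width: 0.0002
gripper_force: 4.9
```

carry_out(
  xyz=[
    [0,0.1,0],
    [0,0.2,0],
    [0,0.3,0],
    [0,0.3,0],
  ],
  roll=[0,0,0,0],
  gripper=[1,1,1,1],
)

```text
time: 48.23
eef_pos: [0.5652, -0.0038, 0.0579]
ee_rot: [179.9, -0.0, 92.4]
ft_force: [-2.1, 0.3, 0.4]
gripper_width: 0.0007
gripper_force: 1.5
```

carry_out(
  xyz=[
    [0,0.08,0],
    [0,0.16,0],
    [0,0.24,0],
    [0,0.24,0],
  ],
  roll=[0,0,0,0],
  gripper=[1,1,1,1],
)

```text
time: 48.57
eef_pos: [0.5712, -0.0036, 0.0573]
ee_rot: [179.9, 0.0, 92.4]
ft_force: [-5.2, -0.0, 3.8]
gripper_width: 0.0003
gripper_force: 2.6
```

carry_out(
  xyz=[
    [0,0.08,0],
    [0,0.16,0],
    [0,0.16,0],
    [0,0.16,0],
  ],
  roll=[0,0,0,0],
  gripper=[1,1,1,1],
)

```text
time: 48.9
eef_pos: [0.5714, -0.0036, 0.057]
ee_rot: [-179.6, 0.0, 92.4]
ft_force: [-13.5, -1.2, 11.3]
gripper_width: 0.0004
gripper_force: 7.1
```

Run:
```python
from h import *
s=arm.observe();print(s["ft_force"],s["eef_pos"])
t=arm.grab_frame("top")
print([(v,t[v,365].tolist(),ray("top",365,v,.09)[0].round(4)) for v in range(170,186)])
```

```text
[-13.53893039  -1.19609105  11.28474853] [ 0.57142698 -0.00360477  0.05699   ]
[(170, [54, 58, 41], np.float64(0.5888)), (171, [61, 63, 47], np.float64(0.5861)), (172, [59, 63, 45], np.float64(0.5834)), (173, [58, 61, 44], np.float64(0.5807)), (174, [58, 60, 45], np.float64(0.578)), (175, [60, 64, 45], np.float64(0.5753)), (176, [59, 63, 45], np.float64(0.5727)), (177, [59, 63, 44], np.float64(0.57)), (178, [59, 63, 46], np.float64(0.5673)), (179, [62, 64, 47], np.float64(0.5646)), (180, [60, 64, 45], np.float64(0.5619)), (181, [58, 63, 45], np.float64(0.5592)), (182, [59, 64, 45], np.float64(0.5565)), (183, [61, 65, 46], np.float64(0.5538)), (184, [64, 67, 49], np.float64(0.5511)), (185, [61, 65, 46], np.float64(0.5485))]
```

carry_out(
  xyz=[
    [0,-0.3,0],
    [0,-0.6,0],
    [0,-1.2,0],
    [0,-2.4,0],
    [0,-4,0],
    [0,-5.5,0],
    [0,-6.5,-1],
    [0,-6.5,-2.5],
    [0,-6.5,-4],
    [0,-6.5,-5],
    [0,-6.5,-5],
    [0,-6.5,-5],
  ],
  roll=[0,0,0,0,0,0,0,0,0,0,0,0],
  gripper=[1,1,1,1,1,1,1,1,1,1,1,1],
)

```text
time: 49.95
eef_pos: [0.4146, -0.0105, 0.1823]
ee_rot: [179.6, 0.0, 92.4]
ft_force: [-0.2, 0.1, -0.9]
gripper_width: 0.0004
gripper_force: 0.0
```

carry_out(
  xyz=[
    [0,-0.5,0],
    [1,-0.5,0],
    [2,-0.5,0],
    [3,-0.5,0],
    [4,-0.5,0],
    [5,-0.5,0],
    [6,-0.5,0],
    [7,-0.5,0],
    [8,-0.5,0],
    [8,-0.5,0],
    [8,-0.5,0],
    [8,-0.5,0],
  ],
  roll=[0,0,0,0,0,0,0,0,0,0,0,0],
  gripper=[1,1,1,1,1,1,1,1,1,1,1,1],
)

```text
time: 50.95
eef_pos: [0.3906, 0.1881, 0.1791]
ee_rot: [-179.9, 0.1, 92.4]
ft_force: [0.3, 0.6, 0.2]
gripper_width: 0.0005
gripper_force: 0.0
```

Run:
```python
from h import *
print(arm.observe()["eef_pos"])
t=carrot_list();yel("top");cv2.imwrite("pics/f_t.png",t[:,:,::-1])
a=cv2.imread("pics/top0.png")[:,:,::-1].astype(int);d=np.abs(a-t).max(2)>45
print("changed",[cv2.boundingRect(c) for c in blobs(d,25)])
s=arm.grab_frame("scene");cv2.imwrite("pics/f_s.png",s[:,:,::-1]);b=cv2.imread("pics/scene0.png")[:,:,::-1].astype(int);d=np.abs(b-s).max(2)>45
print("changed scene",[cv2.boundingRect(c) for c in blobs(d,25)])
print("dowel",[cv2.cvtColor(s,cv2.COLOR_RGB2HSV)[int(v),int(u)].tolist() for u,v in(proj("scene",[.59,.337,z]) for z in(.08,.12,.16,.175,.19))])
```

```text
[0.39061868 0.1881022  0.17905404]
top candy []
changed [(324, 391, 26, 9), (343, 382, 16, 18), (362, 350, 60, 50), (303, 343, 20, 8), (542, 331, 98, 69), (306, 221, 260, 121), (172, 214, 38, 14), (163, 182, 205, 218), (415, 144, 57, 44)]
changed scene [(195, 231, 56, 55), (355, 165, 27, 12), (387, 163, 23, 14), (234, 105, 12, 25), (325, 57, 46, 83), (87, 44, 267, 196), (263, 0, 111, 78), (200, 0, 64, 104), (40, 0, 125, 154)]
dowel [[10, 145, 72], [12, 153, 70], [13, 144, 69], [12, 150, 119], [1, 84, 173]]
```

```bash
python3 -c "
from workcell import arm
print(arm.sign_off())"
```

```text
the job is handed in; nothing more can be done
None
```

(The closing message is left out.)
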